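# Press a loose caddy panel home in a one-hand ratchet clamp

### The arm

A 6-joint arm with a two-finger parallel gripper is mounted at the origin on the work surface. World frame = base frame: x ahead of the robot, y to its left, z up, the work surface at z = 0. Lengths are in mm, angles in rad, forces in N, time in s.
With the tool pointing down it reaches from about 300 to 775 mm from the base axis. Payload 14.6 kg.
Tool frame: the origin (TCP) lies between the finger pads; the fingertips stand manip.finger_overhang ahead of it and the grasp point (between the pads) lies 2 mm behind it (manip.finger_overhang is the distance from the TCP to the fingertips, in mm); z points along the fingers, y is the direction in which the jaws open and shut (so a half turn about z gives the same grasp; the last joint's range is limited). The gripper opens to 94 mm and grips with 3 to 60 N. Pads are 16 mm wide; open, the fingers measure 119 mm over their backs; the gripper's body (75 mm by 177 mm) begins 78 mm behind the grasp point.
Start: joints at [-1.172, 0.3, 1.521, -0, 1.321, -0.067], TCP at [247.018, -491.398, 222.446] pointing down, gripper open.
Joint ranges: [-3.03, 3.03], [-0.79, 2.21], [0.23, 2.52], [-1.04, 4.18], [0, 3.07], [-2.55, 2.55]. Speed limits (rad/s): [2.22, 2.22, 2.57, 3.14, 3.14, 3.14].

### API

Orientations are given as [roll, pitch, yaw] about the fixed x, y, z axes, in that order (R = Rz(yaw) Ry(pitch) Rx(roll)).
In Python, from cell import manip gives the robot as it stands.
- The arm moves only by the tool drive_tool, never from a script. Its argument "steps" is a list of rows, each an object with "delta_pos": the shift along the world's x, y, z in mm, a list of three; "yaw": the turn about the world's z in rad; "hand": the finger opening in mm, from 0 to 94. A call has 1 to 5 rows; each row shifts and turns the commanded pose from where the row before left it; what a row does not reach is not made up. A row lasts 1/12 s, in which the tool goes at most 41.7 mm and 7.16 degrees, less where a joint would pass 70% of its speed; a pose out of reach is approached as far as the arm can. A call is refused whole if a number of a shift passes 41.7 or a number of a turn 0.125, either way. A call with a gripper value outside its range is refused whole. The fingers move at their own pace and stop on an object; "squeeze" is the grip in N (left out, the last holds). Time passes only in rows, so rows that do not move let the fingers close. It gives the time, the measured TCP pose, the force and the opening at its end, in the units of the state.
- manip.read_state(): the state, without advancing time (a new reading comes with each control period).
- manip.camera(name): name is "scene" or "top" or "wrist"; returns a dict with "frame" (384x512x3 uint8, red, green, blue), "range_z" (384x512 float32, mm along the optical axis (not along the pixel's ray), 0 where there is no reading), "intrinsics" (3x3 intrinsics, pixels), "position" and "attitude" of the camera in the world. Camera axes: x right, y down, z forward; pixel columns grow to the right and rows downward; lengths in mm; the calibration is good to about 2 mm. The wrist camera is an equidistant fisheye: a pixel r from the principal point sees the ray r / f radians off the axis. A picture is of the moment at which its call begins.
- manip.sign_off(): hands the job in, once; it reports no verdict.
The state is a dict: "clock": time; "joints": joint angles; "qd": joint speeds; "effort": joint torques, N m; "eef_pos": TCP position; "eef_rot": TCP orientation; "wrist_force": force on the tool from outside, world axes, zero at the start; "moment": the same for the moment, N m; "finger_gap": finger opening in mm.
Only numpy, scipy, OpenCV 4.12 (cv2) and the standard library are available. Lean on these libraries where they do the work, as an engineer would, in place of code of your own. Each camera call takes 0.05 s, during which the arm holds its last target.

### The job

The end panel of the bamboo tea-bag caddy has worked loose on its dowels: stand the caddy upright and lengthwise between the jaws of the one-hand bar clamp that is screwed to the shelf, and let go of it. Pump the clamp's trigger until the jaws have squeezed the panel fully home, with no gap left between it and the box, then press the release button and keep it down until the sliding jaw has run all the way back open. Leave the caddy standing between the open jaws; the panel and the sliding jaw are to be moved by the trigger and the release only, never pushed by hand, and the other things on the shelf stay where they are.

Things in the scene. Friction and masses are not known exactly. Their poses are not given: they have to be found in the camera images.
- clamp: one-hand bar clamp lying flat, screwed to the shelf: black plastic head and jaws, steel bar. Origin on the shelf under the bar's centre line, at the face of the fixed head jaw. x: along the bar from head jaw to sliding jaw; y: from the bar to the side where the jaws stand out; z up. Head: x -68 to -2, y -23 to 16 mm, 52 mm high; bar: 10 mm wide along y = 0, 22 to 36 mm above the shelf
- clamp_mid (a point): point half-way between the fully open jaws, 25 mm above the shelf, 82.5 mm from each jaw face, 65 mm out from the bar; axes as the clamp's. Both jaw faces are flat, upright, span clamp y = 15 to 90 mm and 6 to 46 mm above the shelf
- jaw (a joint): how far the sliding jaw has closed, m: 0 fully open (165 mm between the jaw faces, sliding face at clamp x = 165 mm), up to 0.070. A full pump of the trigger advances it by two ratchet teeth, 11 mm; it cannot run back until the release is pressed, then a spring opens it fully in about 0.5 s
- jaw_pad (a point): centre of the sliding jaw's face (it faces the head jaw), 65 mm out from the bar, 25 mm above the shelf; axes as the clamp's
- trigger (a joint): squeeze of the trigger, rad: 0 let go (a spring returns it), 0.42 fully squeezed. Free pumping takes 4 to 7 N near its free end, driving the panel about 11 to 15 N; once the panel is home it stalls before full squeeze and the force climbs. It must go right back to 0 between pumps
- trigger_hinge (a point): upright hinge axis of the trigger, at clamp x = -8, y = -22 mm, 31 mm above the shelf; axes as the clamp's. The trigger is a black bar, 12 mm thick, 106 mm long from here, 16 to 46 mm above the shelf; let go it points along clamp -y, leaning 0.2 rad to +x; squeezing swings it to clamp -x, towards the fixed grip (an upright-sided bar at x -66 to -44, y -20 to -130 mm)
- trigger_face (a point): point to push on the trigger's front face (the side away from the fixed grip, nearer the sliding jaw): 80 mm along the trigger from its hinge, 6 mm off its middle line, 31 mm above the shelf; it moves with the trigger, about 33 mm towards clamp -x over a full squeeze
- release (a joint): travel of the release button, m: 0 up, 0.009 fully down (about 5 N); it must go down at least 0.008 to free the ratchet. It bobs by itself by up to 4 mm as ratchet teeth pass
- release_top (a point): centre of the top of the release button: a round steel button of 24 mm diameter on top of the clamp's head, its top 65 mm above the shelf; pressed straight down
- caddy_center (a point): centre of the bamboo tea-bag caddy, half-way up: an open-topped box with one cross divider, 62 mm wide (y), 50 mm high, 120 mm long (x) when its end panel is home, walls 7 mm, about 0.26 kg. x axis lengthwise towards the loose panel. The box proper reaches from x = -60 to +52 mm of this point, the panel is the last 8 mm (x = 52 to 60 when home). Grasp it across its width, by the box and not the panel
- panel (a joint): gap between the caddy's loose end panel and the box, m: 0 fully home; 0.008 to 0.014 at the start. It is tight on its two dowels (about 10 N to move) and stays where it is left
- panel_face (a point): centre of the outer face of the caddy's end panel (8 mm thick, 62 mm wide, 50 mm high)
- sippy_cup: bystander: lidded plastic child's cup, 72 mm across and 124 mm high; origin at the centre of its underside
- glass_jar: bystander: open empty glass jar, 74 mm across and 85 mm high; origin at the centre of its underside
- pot_lid: bystander: round steel pot lid with a knob, 156 mm across and 42 mm high; origin at the centre of its underside
- pill_box: bystander: round flat plastic pill organiser with flaps, 100 mm across and 27 mm high; origin at the centre of its underside

How it is judged:
By the outcome, as a careful person would: the job done as asked, in the order asked, and still so for the second after the job is handed in, with the robot touching nothing.
It also fails if it takes over 58 s, if anything falls off the work surface, if the arm or the gripper's body presses on something with over 40 N, if the wrist force passes 120 N, or if a joint passes its speed limit or range.

## Working session

There is one attempt and no reset: what is moved stays moved. The work goes in short steps, Python scripts to look and compute and a tool call to move; the robot and the scene stay as the last step left them, time stands still between calls to the robot, and variables do not carry over. Pictures are saved under pics/ and viewed, and the job is handed in when it is done.

Besides the shell and the picture viewer there is one more tool, called after "Emit:" as name(argument=value, ...) on one line, values as JSON. drive_tool: Moves the arm, as the interface text tells. Its arguments: {"type":"object","properties":{"steps":{"type":"array"},"squeeze":{"type":"number"}},"required":["steps"]}

```bash
ls; mkdir -p pics; python3 - <<'E'
from cell import manip
import cv2,numpy as np,pickle
print(manip.read_state()); print(manip.finger_overhang)
for n in ["scene","top","wrist"]:
    c=manip.camera(n); pickle.dump(c,open(f"pics/{n}0.pkl","wb"))
    cv2.imwrite(f"pics/{n}0.png",c["frame"][:,:,::-1]); print(n,c["intrinsics"].tolist(),c["position"],c["attitude"])
E
```

```text
pics
{'clock': 0.0, 'joints': array([-1.17161179e+00,  3.00435918e-01,  1.52160054e+00, -7.67115154e-06,
        1.32069832e+00, -6.66100905e-02]), 'qd': array([-0.00060639,  0.00152082, -0.00120705, -0.00115114, -0.00065612,
       -0.00059571]), 'effort': array([-4.39662963e-04, -5.31802726e+01, -3.52736056e+01,  7.08753197e-02,
        2.43863388e-02, -8.89891680e-05]), 'eef_pos': array([ 246.91603354, -491.17852744,  221.897388  ]), 'eef_rot': array([-3.14045257e+00, -6.86066308e-05,  4.65796495e-01]), 'wrist_force': array([0.49415201, 0.57599046, 1.4946713 ]), 'moment': array([ 0.05265074,  0.05160392, -0.00834657]), 'finger_gap': 93.84979345726613}
17.0
scene [[361.30097182923913, 0.0, 260.00981495132424], [0.0, 361.30097182923913, 191.45878800113744], [0.0, 0.0, 1.0]] [1064.98154639   19.96993909  955.93167586] [-2.60369879  0.01441155  1.46252448]
top [[417.23078385150535, 0.0, 250.73776105617355], [0.0, 417.23078385150535, 194.55967293332014], [0.0, 0.0, 1.0]] [ 453.11810882   74.51232376 1080.58223472] [-3.02012207 -0.01835191 -1.56375332]
wrist [[297.3186396354542, 0.0, 256.6889885251637], [0.0, 297.3186396354542, 187.18037108818118], [0.0, 0.0, 1.0]] [ 319.71555086 -453.37498834  383.55120179] [ 2.85971392e+00  1.34336681e-03 -1.10484952e+00]
```

View pics/top0.png

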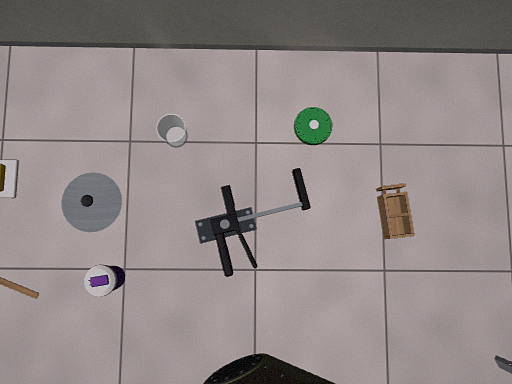

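View pics/scene0.png

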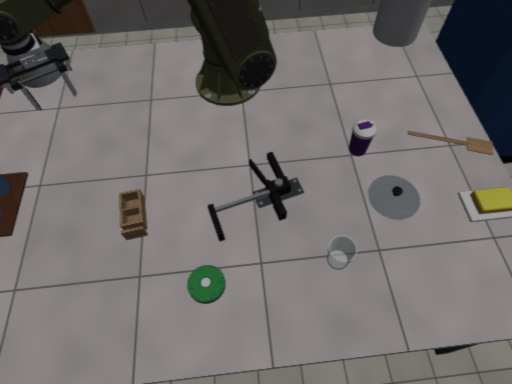

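```bash
cat > h.py <<'E'
import numpy as np,cv2,pickle
from scipy.spatial.transform import Rotation as R
def rot(c): return R.from_euler('xyz',c["attitude"]).as_matrix()
def ray(c,u,v,fish=False):
    K=c["intrinsics"];x=(u-K[0,2])/K[0,0];y=(v-K[1,2])/K[1,1]
    if fish:
        r=np.hypot(x,y); s=np.sin(r)/r if r>1e-9 else 1; d=np.array([x*s,y*s,np.cos(r)])
    else: d=np.array([x,y,1.])
    return np.array(c["position"]),rot(c)@d
def plane(c,u,v,z,fish=False):
    p,d=ray(c,u,v,fish); return p+d*(z-p[2])/d[2]
def proj(c,P,fish=False):
    K=c["intrinsics"]; q=rot(c).T@(np.array(P)-c["position"])
    if fish:
        r=np.arctan2(np.hypot(q[0],q[1]),q[2]); n=np.hypot(q[0],q[1]); x,y=q[0]/n*r,q[1]/n*r
    else: x,y=q[0]/q[2],q[1]/q[2]
    return np.array([K[0,0]*x+K[0,2],K[1,1]*y+K[1,2]])
def tri(rays):
    A=np.zeros((3,3));b=np.zeros(3)
    for p,d in rays:
        d=d/np.linalg.norm(d);M=np.eye(3)-np.outer(d,d);A+=M;b+=M@p
    X=np.linalg.solve(A,b)
    return X,[np.linalg.norm((np.eye(3)-np.outer(d,d)/(d@d))@(X-p)) for p,d in rays]
def load(n): return pickle.load(open(f"pics/{n}.pkl","rb"))
def snap(n,tag):
    from cell import manip
    c=manip.camera(n); pickle.dump(c,open(f"pics/{n}{tag}.pkl","wb")); cv2.imwrite(f"pics/{n}{tag}.png",c["frame"][:,:,::-1]); return c
def crop(c,name,u0,v0,u1,v1,s):
    im=c["frame"][v0:v1,u0:u1,::-1]; cv2.imwrite(f"pics/{name}.png",cv2.resize(im,None,fx=s,fy=s,interpolation=cv2.INTER_CUBIC))
E
python3 - <<'E'
from h import *
c=load("top0");crop(c,"t_cl",185,155,325,290,5);crop(c,"t_ca",365,170,425,250,7)
c=load("scene0");crop(c,"s_cl",195,140,315,250,6)
E
```

```text
(no output)
```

View pics/t_cl.png

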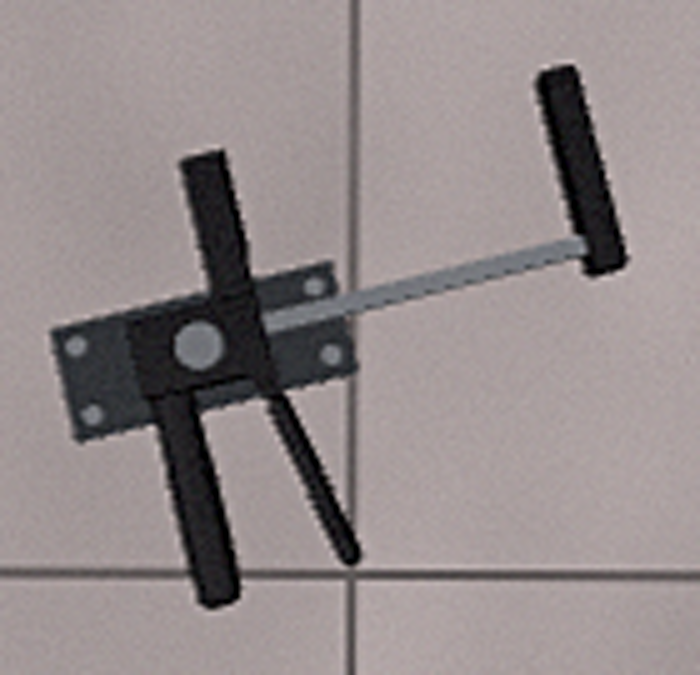

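View pics/t_ca.png

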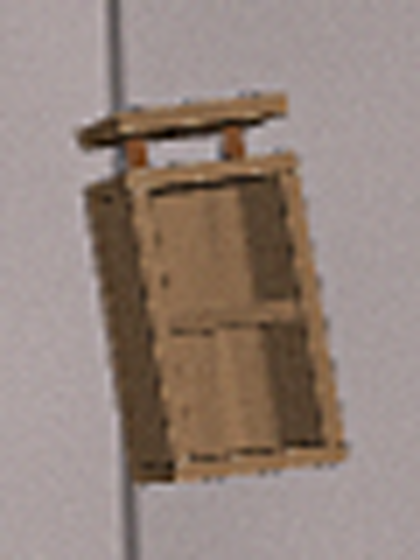

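View pics/wrist0.png

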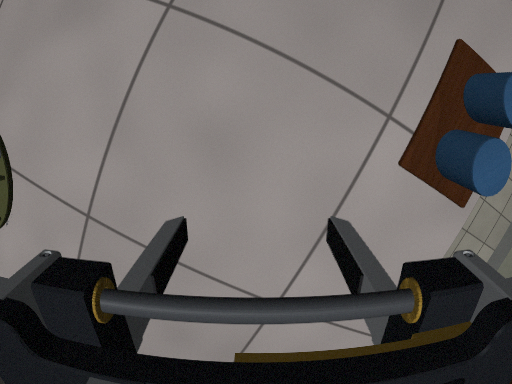

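```bash
python3 - <<'E'
from h import *
c=load("top0")
f=lambda u,v,z,s,o:plane(c,o[0]+(u)/s,o[1]+(v)/s,z).round(1)
print("caddy");
P=[f(u,v,50,7,(364.5,169.5)) for u,v in [(128,175),(297,157),(343,450),(178,480)]]
P=np.array(P);print(P, np.linalg.norm(P-np.roll(P,-1,0),axis=1)); 
o=(184.5,154.5)
print("button",f(199,345,65,5,o))
print("headjaw",[f(u,v,46,5,o) for u,v in [(180,159),(222,151),(249,280),]])
print("slide",[f(u,v,46,5,o) for u,v in [(537,75),(575,67),(627,262),(585,276)]])
print("trig",[f(u,v,46,5,o) for u,v in [(271,397),(352,560)]])
print("grip",[f(u,v,46,5,o) for u,v in [(239,597),(205,606)]])
print("bar",[f(u,v,36,5,o) for u,v in [(270,324),(583,244)]])
from scipy import ndimage
# range based heights
for n,(u,v) in dict(button=(225,224),slide=(302,190),headj=(229,198),trig=(248,252),grip=(224,258),caddyrim=(386,210)).items():
    p,d=ray(c,u,v); print(n,(p+d*c["range_z"][v,u]).round(1))
for n,(u,v) in dict(pill=(313,125),cup=(171,128),lid=(91,202),sip=(100,280)).items():
    print(n,plane(c,u,v,30).round())
c=load("scene0");crop(c,"s_ca",110,180,155,245,8)
E
```

```text
caddy
[[ 582.3 -274.1   50. ]
 [ 589.4 -335.3   50. ]
 [ 484.9 -347.6   50. ]
 [ 473.9 -288.5   50. ]] [ 61.61046989 105.22138566  60.11497318 109.35227478]
button [505.8 120.5  65. ]
headjaw [array([599.7, 132.2,  46. ]), array([603.9, 111.3,  46. ]), array([539.3,  97. ,  46. ])]
slide [array([644.2, -46.9,  46. ]), array([648.5, -66.2,  46. ]), array([549.9, -91.5,  46. ]), array([542.7, -70.4,  46. ])]
trig [array([481.4,  85.4,  46. ]), array([402.3,  45. ,  46. ])]
grip [array([384.1, 100. ,  46. ]), array([379.7, 116.5,  46. ])]
bar [array([518.1,  86.4,  36. ]), array([559.8, -70.9,  36. ])]
button [504.6 118.8  64.9]
slide [592.  -71.8  47.9]
headj [570.5 110.6  45.7]
trig [437.3  62.1  43. ]
grip [422.3 120.9  44.6]
caddyrim [ 543.5 -281.3   49.2]
pill [ 765. -104.   30.]
cup [752. 263.  30.]
lid [559. 458.  30.]
sip [366. 425.  30.]
```

View pics/s_ca.png

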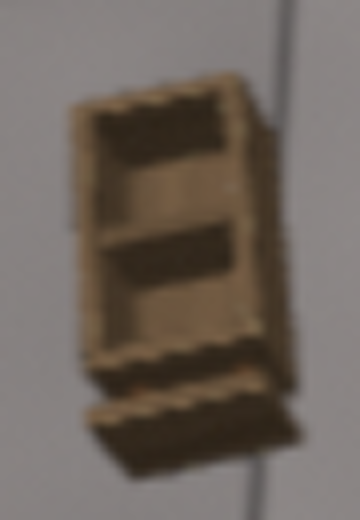

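View pics/s_cl.png

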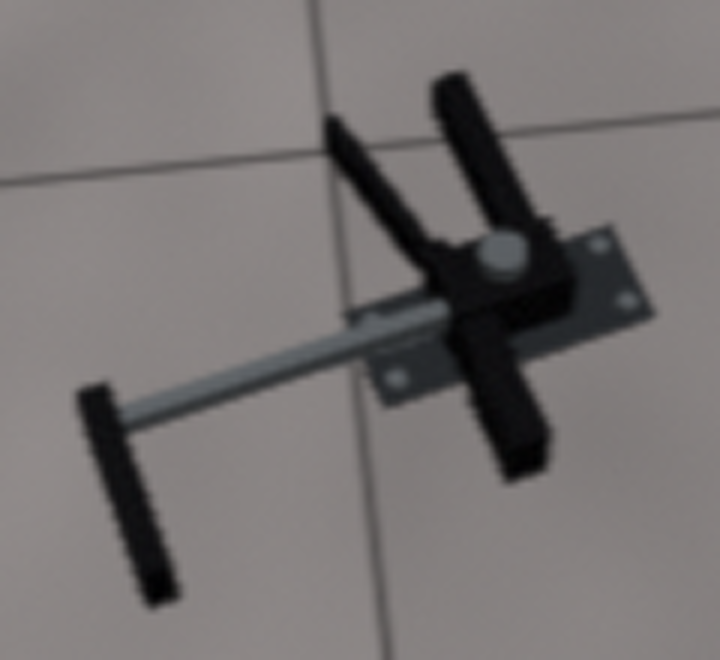

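Emit:
drive_tool(steps=[{"delta_pos": [31,22,-2],"yaw": -0.0433,"hand": 94},{"delta_pos": [31,22,-2],"yaw": -0.0433,"hand": 94},{"delta_pos": [31,22,-2],"yaw": -0.0433,"hand": 94},{"delta_pos": [31,22,-2],"yaw": -0.0433,"hand": 94},{"delta_pos": [31,22,-2],"yaw": -0.0433,"hand": 94}])

```text
clock: 0.57
eef_pos: [403.2, -380.1, 212.3]
eef_rot: [-3.141, 0.0, 0.247]
wrist_force: [-0.1, -0.2, 0.2]
finger_gap: 93.6
```

Emit:
drive_tool(steps=[{"delta_pos": [31,22,-2],"yaw": -0.0433,"hand": 94},{"delta_pos": [31,22,-2],"yaw": -0.0433,"hand": 94},{"delta_pos": [31,22,-2],"yaw": -0.0433,"hand": 94},{"delta_pos": [0,0,0],"yaw": 0,"hand": 94},{"delta_pos": [0,0,0],"yaw": 0,"hand": 94}])

```text
clock: 0.98
eef_pos: [495.9, -314.1, 205.7]
eef_rot: [-3.141, 0.001, 0.122]
wrist_force: [-0.8, -0.3, 0.4]
finger_gap: 94.0
```

```bash
python3 - <<'E'
from h import *
from cell import manip
c=snap("wrist","1"); s=manip.read_state(); print(s["clock"],s["eef_pos"],s["eef_rot"],s["joints"],c["position"],c["attitude"])
crop(c,"w1",0,0,512,384,1.5)
E
```

```text
1.0333 [ 495.03071417 -315.07251713  206.00621636] [-3.14112242e+00  7.59642340e-04  1.21034400e-01] [-6.29143505e-01  3.95349768e-01  1.43181819e+00 -1.79730701e-04
  1.31530102e+00  8.20664099e-01] [ 576.82951854 -302.72854135  367.28630953] [ 2.85872712e+00  8.58318332e-04 -1.44827912e+00]
```

View pics/w1.png

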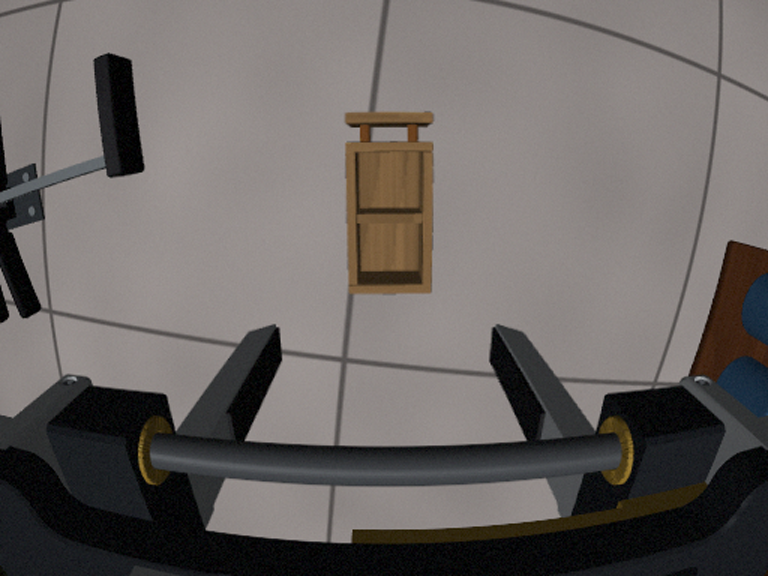

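```bash
python3 - <<'E'
from h import *
c=load("wrist1");t=load("top0");s=load("scene0")
P=[]
W=[(346,142.5),(434,142.5),(431.5,292.5),(348,292.5)]
T=[(128,175),(297,157),(343,450),(178,480)]
S=[(88,360),(262,328),(235,75),(75,105)]
S=[(262,328),(88,360),(75,105),(235,75)]
for i in range(4):
    w=(W[i][0]/1.5-.17,W[i][1]/1.5-.17); tt=(364.5+T[i][0]/7,169.5+T[i][1]/7); ss=(109.5+S[i][0]/8,179.5+S[i][1]/8)
    p=plane(c,*w,50,True)
    X,e=tri([ray(c,*w,True),ray(t,*tt)]); X2,e2=tri([ray(c,*w,True),ray(s,*ss)])
    print(i,p.round(1),X.round(1),np.round(e,1),"ws",X2.round(1),np.round(e2,1)); P.append(p)
    u,v=map(int,w); 
P=np.array(P);print(np.linalg.norm(P-np.roll(P,-1,0),axis=1),P.mean(0), [np.arctan2(*(P[a]-P[b])[[1,0]]) for a,b in [(0,3),(1,2)]], np.arctan2(*(P[0]-P[1])[[0,1]]))
for u,v in [(346,112),(434,112),(345,124.5),(434,124.5)]: print("panel",plane(c,u/1.5-.17,v/1.5-.17,50,True).round(1))
E
```

```text
0 [ 582.4 -274.    50. ] [ 582.3 -274.    50.3] [0.1 0.1] ws [ 582.  -273.3   49.2] [0.7 0.7]
1 [ 590.1 -335.3   50. ] [ 589.8 -335.5   49.1] [0.3 0.3] ws [ 589.2 -333.4   51.8] [1.9 1.9]
2 [ 480.6 -349.2   50. ] [ 483.6 -346.9   55.8] [1.9 1.9] ws [ 478.1 -349.6   43.4] [0.8 0.8]
3 [ 473.  -287.1   50. ] [ 473.9 -287.3   53.1] [0.1 0.1] ws [ 473.9 -288.    49.3] [1.5 1.5]
[ 61.82647798 110.35859927  62.53313461 110.23026551] [ 531.52696396 -311.4007779    50.        ] [np.float64(0.1195842116301036), np.float64(0.12599222243466074)] -0.1246837146800624
panel [ 604.1 -271.4   50. ]
panel [ 611.8 -332.5   50. ]
panel [ 595.1 -271.8   50. ]
panel [ 602.9 -333.7   50. ]
```

Emit:
drive_tool(steps=[{"delta_pos": [18,2,-30],"yaw": 0,"hand": 94},{"delta_pos": [18.5,1.7,-30],"yaw": 0,"hand": 94},{"delta_pos": [0,0,-40],"yaw": 0,"hand": 94},{"delta_pos": [0,0,-40],"yaw": 0,"hand": 94},{"delta_pos": [0,0,-36],"yaw": 0,"hand": 94}])

```text
clock: 1.45
eef_pos: [530.1, -312.5, 28.3]
eef_rot: [-3.141, 0.001, 0.118]
wrist_force: [0.4, -0.8, -0.6]
finger_gap: 93.6
```

Emit:
drive_tool(steps=[{"delta_pos": [0,0,0],"yaw": 0,"hand": 94},{"delta_pos": [0,0,0],"yaw": 0,"hand": 94}])

```text
clock: 1.62
eef_pos: [530.3, -312.4, 30.1]
eef_rot: [-3.14, 0.002, 0.118]
wrist_force: [0.9, -0.6, 0.2]
finger_gap: 94.2
```

Emit:
drive_tool(steps=[{"delta_pos": [1,0.5,0],"yaw": 0.005,"hand": 50},{"delta_pos": [0,0,0],"yaw": 0,"hand": 50},{"delta_pos": [0,0,0],"yaw": 0,"hand": 50},{"delta_pos": [0,0,0],"yaw": 0,"hand": 50},{"delta_pos": [0,0,0],"yaw": 0,"hand": 50}], squeeze=25)

```text
clock: 2.03
eef_pos: [532.8, -311.4, 31.5]
eef_rot: [3.141, -0.001, 0.124]
wrist_force: [-0.3, -0.5, 0.5]
finger_gap: 63.9
```

Emit:
drive_tool(steps=[{"delta_pos": [0,0,0],"yaw": 0,"hand": 50},{"delta_pos": [0,0,0],"yaw": 0,"hand": 50},{"delta_pos": [0,0,0],"yaw": 0,"hand": 50}])

```text
clock: 2.28
eef_pos: [532.8, -311.5, 31.4]
eef_rot: [3.141, -0.001, 0.125]
wrist_force: [-2.9, 1.4, 6.6]
finger_gap: 61.8
```

Emit:
drive_tool(steps=[{"delta_pos": [0,0,10],"yaw": 0,"hand": 50},{"delta_pos": [0,0,25],"yaw": 0,"hand": 50},{"delta_pos": [0,0,35],"yaw": 0,"hand": 50},{"delta_pos": [0,0,40],"yaw": 0,"hand": 50},{"delta_pos": [0,0,40],"yaw": 0.05,"hand": 50}])

```text
clock: 2.7
eef_pos: [532.0, -310.8, 182.3]
eef_rot: [-3.141, 0.001, 0.174]
wrist_force: [0.9, 0.1, -2.1]
finger_gap: 61.6
```

Emit:
drive_tool(steps=[{"delta_pos": [2,15,0],"yaw": 0.12,"hand": 50},{"delta_pos": [2,15,0],"yaw": 0.12,"hand": 50},{"delta_pos": [2,15,0],"yaw": 0.12,"hand": 50},{"delta_pos": [2,15,0],"yaw": 0.12,"hand": 50},{"delta_pos": [2,15,0],"yaw": 0.12,"hand": 50}])

```text
clock: 3.12
eef_pos: [542.3, -235.3, 180.9]
eef_rot: [-3.141, 0.0, 0.78]
wrist_force: [0.5, 1.1, -1.4]
finger_gap: 62.0
```

Emit:
drive_tool(steps=[{"delta_pos": [2,15,0],"yaw": 0.12,"hand": 50},{"delta_pos": [2,15,0],"yaw": 0.12,"hand": 50},{"delta_pos": [2,15,0],"yaw": 0.12,"hand": 50},{"delta_pos": [2,15,0],"yaw": 0.12,"hand": 50},{"delta_pos": [2,15,0],"yaw": 0.12,"hand": 50}])

```text
clock: 3.53
eef_pos: [552.3, -160.3, 180.9]
eef_rot: [-3.141, -0.0, 1.38]
wrist_force: [1.1, -0.2, -2.4]
finger_gap: 61.8
```

Emit:
drive_tool(steps=[{"delta_pos": [2,15,0],"yaw": 0.12,"hand": 50},{"delta_pos": [2,15,0],"yaw": 0.12,"hand": 50},{"delta_pos": [2,15,0],"yaw": 0.12,"hand": 50},{"delta_pos": [2,15,0],"yaw": 0.08,"hand": 50},{"delta_pos": [0,0,0],"yaw": 0,"hand": 50}])

```text
clock: 3.95
eef_pos: [560.6, -99.1, 180.9]
eef_rot: [3.142, -0.001, 1.821]
wrist_force: [-0.1, 0.4, -1.9]
finger_gap: 61.4
```

```bash
python3 - <<'E'
from h import *
from cell import manip
c=snap("wrist","2"); s=manip.read_state(); print(s["clock"],s["eef_pos"],s["eef_rot"],s["joints"],c["position"],c["attitude"])
crop(c,"w2",0,0,512,384,1.5)
E
```

```text
4.0 [ 560.4903818  -100.25606729  180.83774607] [-3.14157357e+00 -9.62406029e-05  1.81535678e+00] [-2.41358271e-01  3.78772963e-01  1.51510202e+00  8.03415880e-05
  1.24777949e+00 -4.85944231e-01] [540.8075365  -18.98549858 342.50984551] [2.86091569e+00 6.03925535e-04 2.50112685e-01]
```

View pics/w2.png

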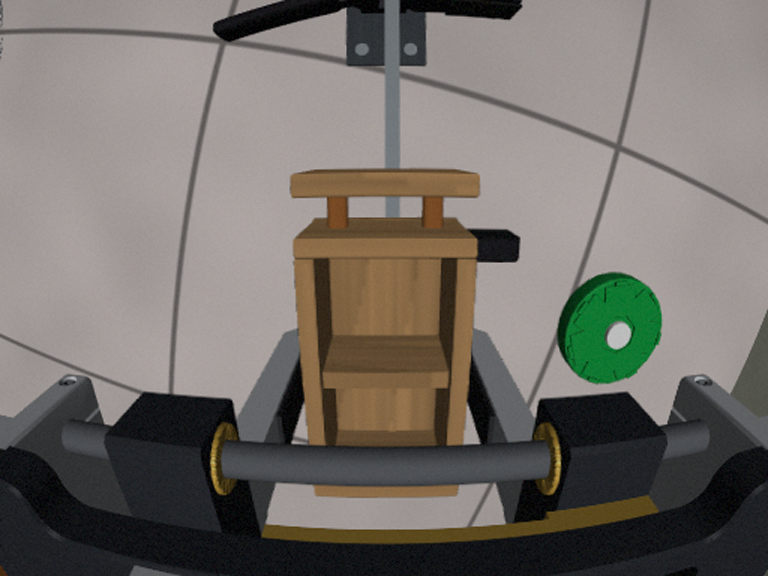

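Emit:
drive_tool(steps=[{"delta_pos": [8,30,0],"yaw": 0,"hand": 50},{"delta_pos": [8,30,0],"yaw": 0,"hand": 50},{"delta_pos": [8,30,0],"yaw": 0,"hand": 50},{"delta_pos": [0,0,0],"yaw": 0,"hand": 50},{"delta_pos": [0,0,0],"yaw": 0,"hand": 50}])

```text
clock: 4.42
eef_pos: [584.6, -10.7, 180.5]
eef_rot: [-3.141, 0.0, 1.814]
wrist_force: [-0.3, 0.0, -2.4]
finger_gap: 62.2
```

```bash
python3 - <<'E'
from h import *
from cell import manip
c=snap("wrist","3"); s=manip.read_state(); print(s["clock"],s["eef_pos"],s["eef_rot"],s["joints"],c["position"],c["attitude"])
crop(c,"w3",0,0,512,384,1.5)
E
```

```text
4.4667 [584.41311585 -11.68911406 180.47168991] [-3.14120282e+00  1.60097681e-04  1.81292671e+00] [-8.25341516e-02  4.12106996e-01  1.46945009e+00 -2.89948224e-04
  1.26035399e+00 -3.24575888e-01] [565.3980429   69.53852693 342.06787568] [2.86031781e+00 9.21519735e-04 2.43105813e-01]
```

View pics/w3.png

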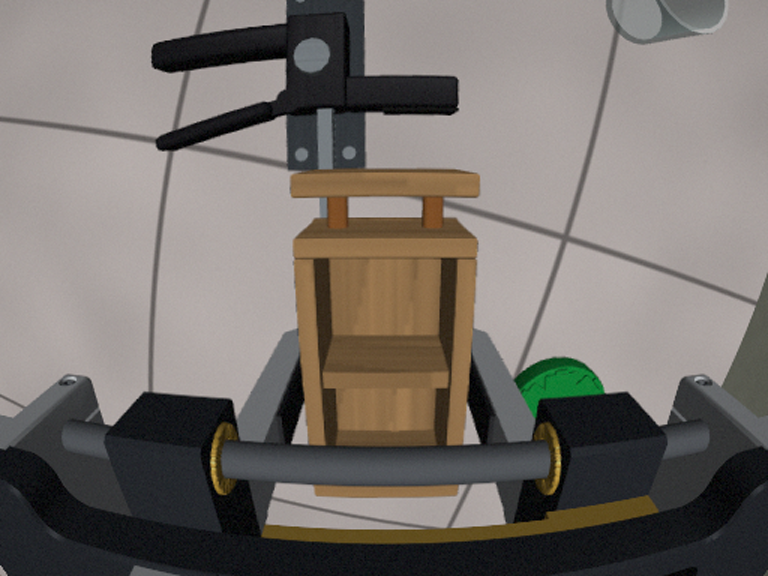

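```bash
python3 - <<'E'
from h import *
c=load("wrist3");c2=dict(c);c2["frame"]=np.clip(c["frame"].astype(float)*2.2+15,0,255).astype(np.uint8)
crop(c2,"w3b",90,0,320,120,3.4)
c=load("wrist2");c2=dict(c);c2["frame"]=np.clip(c["frame"].astype(float)*2.2+15,0,255).astype(np.uint8)
E
```

```text
(no output)
```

View pics/w3b.png

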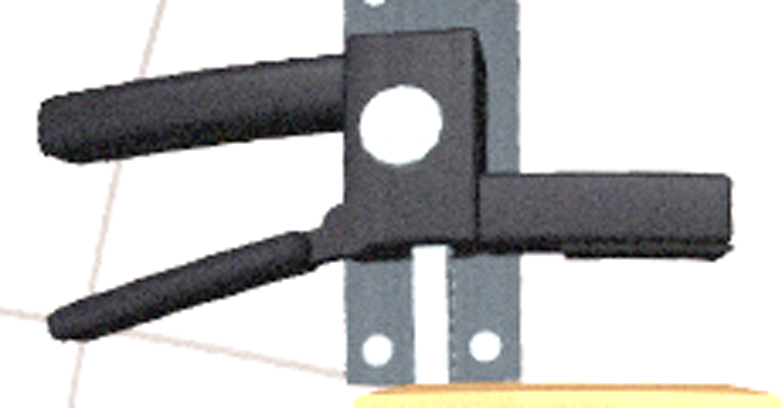

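```bash
cat > clamp.py <<'E'
from h import *
E
python3 - <<'E'
from h import *
c=load("wrist3");t=load("top0")
g=lambda u,v,z:plane(c,89.65+u/3.4,-.35+v/3.4,z,True)
q=lambda u,v:(89.65+u/3.4,-.35+v/3.4)
B=g(401,124,65);print("button",B)
X,e=tri([ray(c,*q(401,124),True),ray(t,184.5+199/5,154.5+345/5)]);print("button tri",X,e)
a,b=g(431,250,36),g(432,380,36);print("bar",a,b,np.arctan2(*(b-a)[[1,0]]))
for n,(u,v,z) in dict(tipin=(730,243,46),tipout=(728,175,46),in0=(482,241,46),out0=(483,174,46)).items(): print(n,g(u,v,z).round(1))
X,e=tri([ray(c,*q(730,243),True),ray(t,184.5+222/5,154.5+151/5)]);print("tipin tri",X,e)
print("trig tip",g(50,325,46),g(70,338,46)); print("head",g(350,35,52),g(473,28,52),g(478,240,52))
# sliding jaw from wrist1 & wrist2
c=load("wrist1")
for n,(u,v) in dict(A=(95,58),B=(130,56),C=(143,170),D=(107,175)).items(): print("sl1",n,plane(c,u/1.5-.17,v/1.5-.17,46,True).round(1))
E
python3 -c "
from h import *
c=load('wrist1');c2=dict(c);c2['frame']=np.clip(c['frame'].astype(float)*2.2+15,0,255).astype(np.uint8);crop(c2,'w1b',0,20,120,140,5)"
```

```text
button [505.40660285 121.87896703  65.        ]
button tri [505.89548203 120.7832772   68.3520352 ] [np.float64(0.5184564999005029), np.float64(0.5184564999005271)]
bar [517.69398609  90.76858355  36.        ] [527.19640025  52.20380336  36.        ] -1.3292074793620348
tipin [602.6 113.2  46. ]
tipout [597.1 132.9  46. ]
in0 [533.1  95.8  46. ]
out0 [528.5 115.4  46. ]
tipin tri [600.73549971 110.51457271  64.73533087] [np.float64(0.4553190551331398), np.float64(0.455319055133184)]
trig tip [402.46810567  46.69271964  46.        ] [410.6994535  43.7163508  46.       ]
head [480.63684401 148.76353527  52.        ] [515.44151681 157.33016384  52.        ] [532.58541595  95.3357394   52.        ]
sl1 A [645.  -52.8  46. ]
sl1 B [644.1 -89.8  46. ]
sl1 C [ 551.3 -112.8   46. ]
sl1 D [546.  -76.4  46. ]
```

View pics/w1b.png

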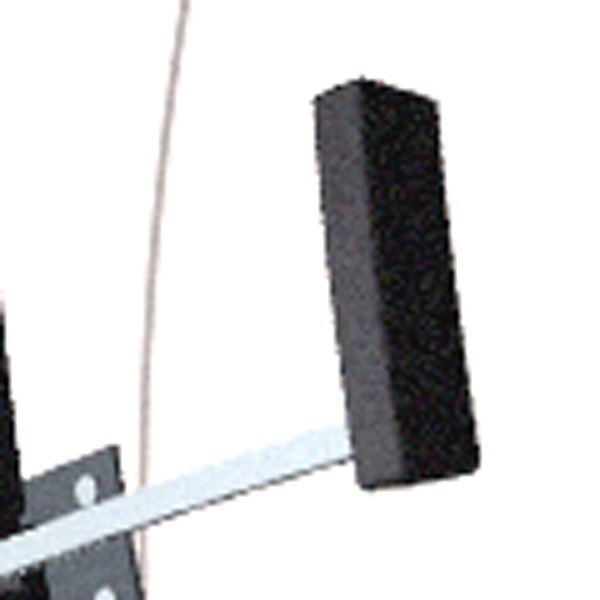

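Emit:
drive_tool(steps=[{"delta_pos": [8,15,0],"yaw": 0,"hand": 50},{"delta_pos": [9,15,-10],"yaw": 0.001,"hand": 50},{"delta_pos": [0,0,-25],"yaw": 0,"hand": 50},{"delta_pos": [0,0,-20],"yaw": 0,"hand": 50},{"delta_pos": [0,0,0],"yaw": 0,"hand": 50}])

```text
clock: 4.88
eef_pos: [599.7, 17.5, 121.5]
eef_rot: [-3.135, -0.001, 1.813]
wrist_force: [-1.8, -0.1, -4.0]
finger_gap: 61.8
```

```bash
python3 - <<'E'
from h import *
from cell import manip
s=manip.read_state(); print(s["clock"],s["eef_pos"],s["eef_rot"])
for n in ["wrist","top"]:
    c=snap(n,"4"); 
c=load("top4");crop(c,"t4",185,155,325,290,5);crop(load("wrist4"),"w4",0,0,512,384,1.5)
E
```

```text
4.8833 [599.65604014  17.46634494 121.52201356] [-3.13541043e+00 -1.49767498e-03  1.81296804e+00]
```

View pics/w4.png

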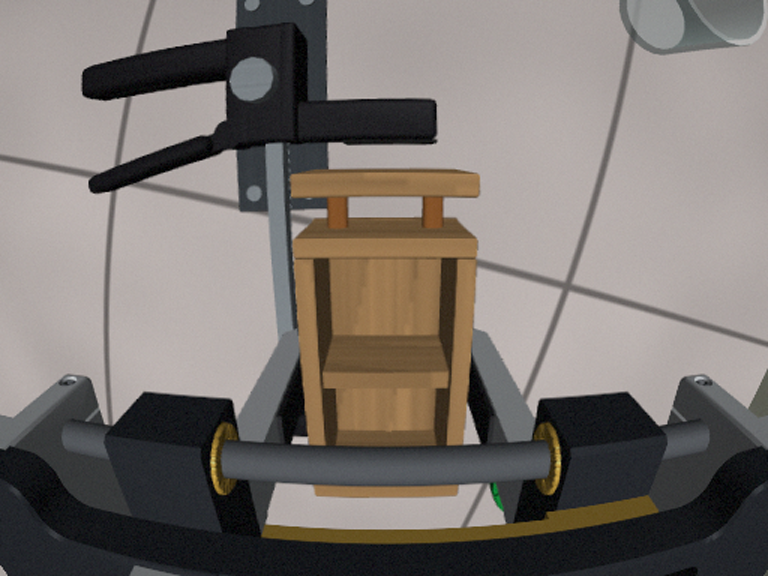

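View pics/t4.png

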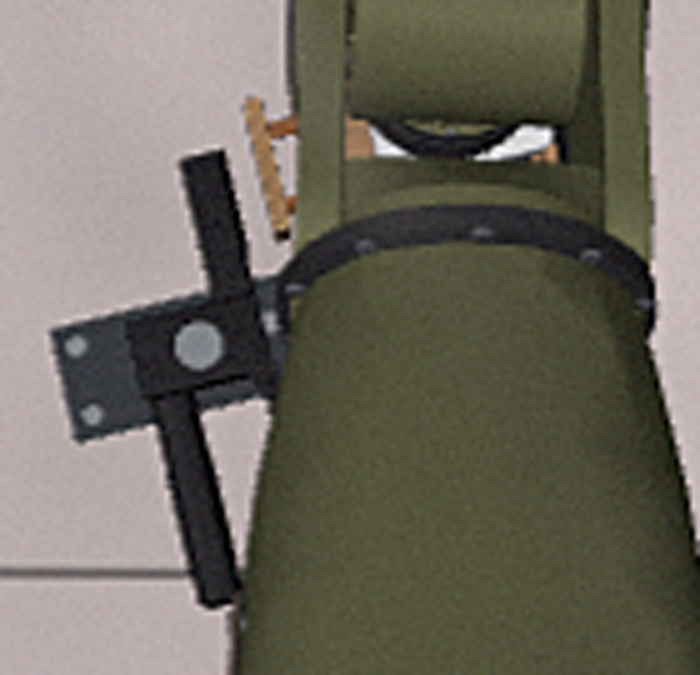

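Emit:
drive_tool(steps=[{"delta_pos": [0,0,-20],"yaw": 0,"hand": 50},{"delta_pos": [0,0,-20],"yaw": 0,"hand": 50},{"delta_pos": [0,0,-20],"yaw": 0,"hand": 50},{"delta_pos": [0,0,-15],"yaw": 0,"hand": 50},{"delta_pos": [0,0,-5],"yaw": 0,"hand": 50}])

```text
clock: 5.4
eef_pos: [601.4, 18.0, 45.0]
eef_rot: [-3.141, -0.0, 1.814]
wrist_force: [-1.3, 0.4, -2.1]
finger_gap: 61.7
```

Emit:
drive_tool(steps=[{"delta_pos": [0,0,-3],"yaw": 0,"hand": 50},{"delta_pos": [0,0,0],"yaw": 0,"hand": 50},{"delta_pos": [0,0,0],"yaw": 0,"hand": 50}])

```text
clock: 5.65
eef_pos: [602.3, 18.6, 44.0]
eef_rot: [3.14, 0.001, 1.815]
wrist_force: [0.0, 0.3, -2.0]
finger_gap: 61.9
```

Emit:
drive_tool(steps=[{"delta_pos": [-0.5,0,-7],"yaw": 0,"hand": 50},{"delta_pos": [0,0,-4],"yaw": 0,"hand": 50},{"delta_pos": [0,0,0],"yaw": 0,"hand": 50},{"delta_pos": [0,0,0],"yaw": 0,"hand": 50}])

```text
clock: 5.98
eef_pos: [601.0, 18.8, 31.3]
eef_rot: [-3.141, -0.0, 1.815]
wrist_force: [0.4, 0.1, -1.3]
finger_gap: 61.7
```

Emit:
drive_tool(steps=[{"delta_pos": [0,0,-1],"yaw": 0,"hand": 50},{"delta_pos": [0,0,0],"yaw": 0,"hand": 50}])

```text
clock: 6.15
eef_pos: [601.0, 18.8, 31.2]
eef_rot: [3.142, 0.0, 1.815]
wrist_force: [-6.5, 0.3, 8.0]
finger_gap: 61.8
```

Emit:
drive_tool(steps=[{"delta_pos": [0,0,0.5],"yaw": 0,"hand": 80},{"delta_pos": [0,0,0],"yaw": 0,"hand": 80},{"delta_pos": [0,0,0],"yaw": 0,"hand": 80}])

```text
clock: 6.4
eef_pos: [601.1, 18.8, 31.0]
eef_rot: [3.141, 0.0, 1.815]
wrist_force: [-0.7, -0.2, 0.4]
finger_gap: 77.9
```

```bash
python3 - <<'E'
from h import *
from cell import manip
s=manip.read_state(); print(s["clock"],s["eef_pos"],s["eef_rot"],s["finger_gap"],s["wrist_force"])
crop(snap("wrist","5"),"w5",0,0,512,384,1.5)
crop(snap("scene","5"),"s5",180,140,330,260,5)
E
```

```text
6.4 [601.10331448  18.8219496   30.98768067] [3.14134901e+00 2.91267031e-05 1.81540588e+00] 77.86902612182077 [-0.73654975 -0.15674008  0.39705881]
```

View pics/w5.png

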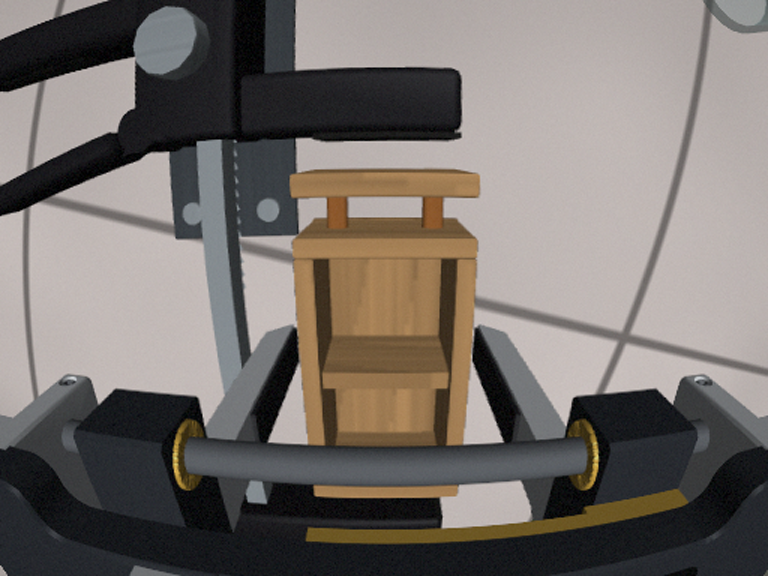

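View pics/s5.png

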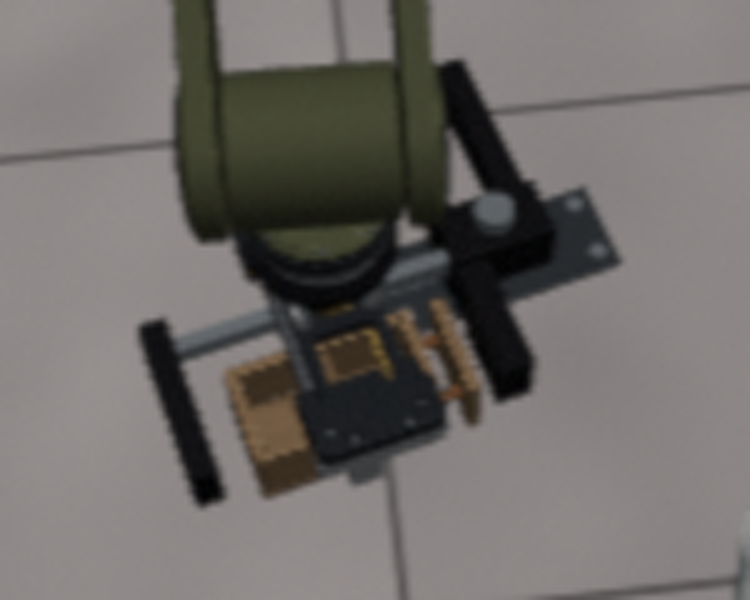

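Emit:
drive_tool(steps=[{"delta_pos": [0,0,10],"yaw": 0,"hand": 80},{"delta_pos": [0,0,25],"yaw": 0,"hand": 80},{"delta_pos": [0,0,30],"yaw": 0,"hand": 80},{"delta_pos": [0,0,35],"yaw": 0,"hand": 80},{"delta_pos": [0,0,0],"yaw": 0,"hand": 60}])

```text
clock: 6.92
eef_pos: [603.6, 18.8, 138.6]
eef_rot: [3.132, 0.003, 1.815]
wrist_force: [0.9, -0.7, 1.1]
finger_gap: 76.6
```

Emit:
drive_tool(steps=[{"delta_pos": [-30,3,0],"yaw": 0,"hand": 0},{"delta_pos": [-36,3,0],"yaw": 0,"hand": 0},{"delta_pos": [-37,3,0],"yaw": 0,"hand": 0},{"delta_pos": [-37,3,0],"yaw": 0,"hand": 0},{"delta_pos": [-32,3,0],"yaw": 0,"hand": 0}])

```text
clock: 7.33
eef_pos: [426.9, 33.9, 131.2]
eef_rot: [3.141, 0.0, 1.815]
wrist_force: [0.9, 0.4, 0.6]
finger_gap: 43.3
```

Emit:
drive_tool(steps=[{"delta_pos": [0,0,0],"yaw": 0,"hand": 0},{"delta_pos": [0,0,0],"yaw": 0,"hand": 0},{"delta_pos": [0,0,0],"yaw": 0,"hand": 0}])

```text
clock: 7.58
eef_pos: [430.0, 33.7, 131.8]
eef_rot: [3.14, 0.0, 1.815]
wrist_force: [0.9, 0.1, -0.0]
finger_gap: 23.5
```

```bash
python3 - <<'E'
from h import *
from cell import manip
s=manip.read_state(); print(s["clock"],s["eef_pos"],s["eef_rot"],s["finger_gap"],s["wrist_force"])
c=snap("wrist","6");crop(c,"w6",0,0,512,384,1.5)
crop(snap("top","6"),"t6",185,155,325,290,5)
E
```

```text
7.5833 [430.00433104  33.74359847 131.76733871] [3.13974148e+00 4.96046452e-04 1.81534335e+00] 23.52216993003518 [ 0.89703586  0.1306697  -0.033411  ]
```

View pics/w6.png

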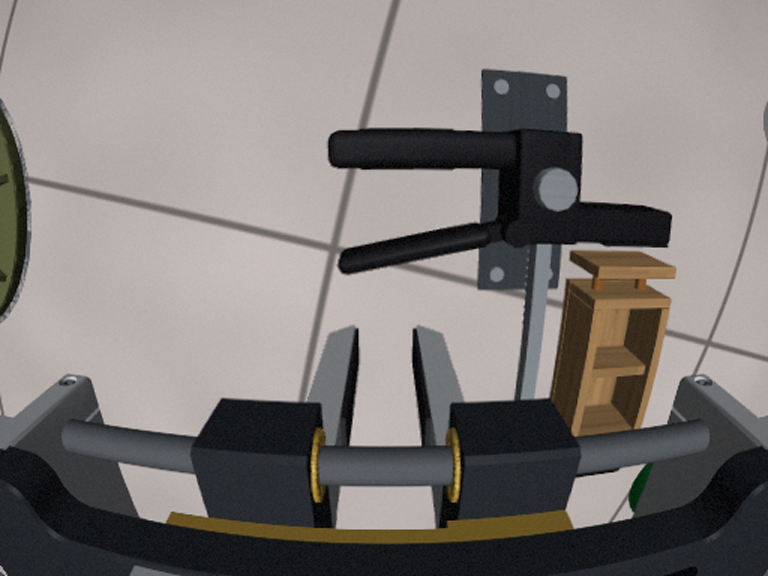

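View pics/t6.png

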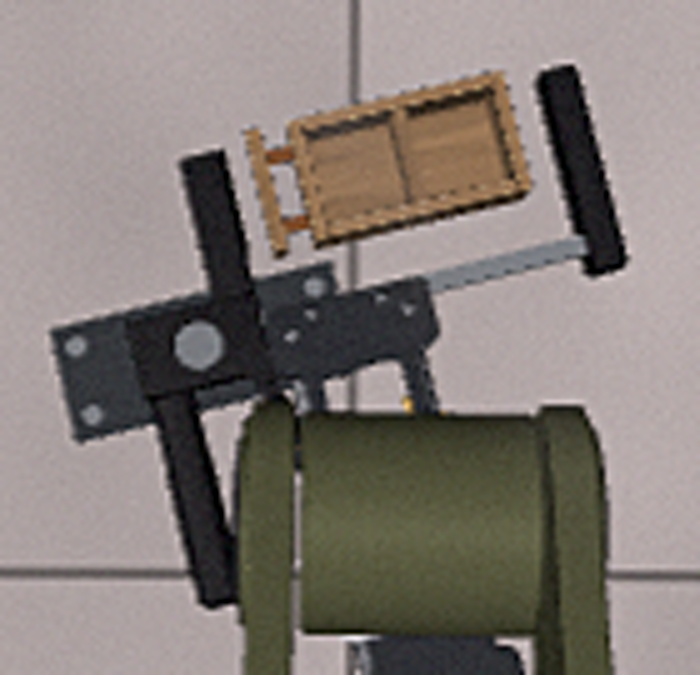

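Emit:
drive_tool(steps=[{"delta_pos": [0,0,-15],"yaw": 0,"hand": 0},{"delta_pos": [0,0,-25],"yaw": 0,"hand": 0},{"delta_pos": [0,0,-25],"yaw": 0,"hand": 0},{"delta_pos": [0,0,-20],"yaw": 0,"hand": 0},{"delta_pos": [0,0,-10],"yaw": 0,"hand": 0}], squeeze=10)

```text
clock: 8.1
eef_pos: [428.6, 33.7, 33.6]
eef_rot: [-3.139, -0.001, 1.815]
wrist_force: [0.2, -0.0, -0.8]
finger_gap: 0.4
```

Emit:
drive_tool(steps=[{"delta_pos": [0,0,0],"yaw": 0,"hand": 0},{"delta_pos": [0,0,0],"yaw": 0,"hand": 0}])

```text
clock: 8.27
eef_pos: [429.5, 33.7, 36.1]
eef_rot: [-3.141, -0.0, 1.815]
wrist_force: [0.4, -0.4, 0.5]
finger_gap: 0.5
```

Emit:
drive_tool(steps=[{"delta_pos": [-1.9,7.8,0],"yaw": 0,"hand": 0},{"delta_pos": [-1.9,7.8,0],"yaw": 0,"hand": 0},{"delta_pos": [0,0,0],"yaw": 0,"hand": 0}])

```text
clock: 8.52
eef_pos: [425.2, 50.2, 36.9]
eef_rot: [3.141, 0.001, 1.816]
wrist_force: [-1.7, -7.7, 0.4]
finger_gap: 0.3
```

Emit:
drive_tool(steps=[{"delta_pos": [-1.9,7.8,0],"yaw": 0,"hand": 0},{"delta_pos": [-1.9,7.8,0],"yaw": 0,"hand": 0},{"delta_pos": [0,0,0],"yaw": 0,"hand": 0}])

```text
clock: 8.77
eef_pos: [421.2, 65.7, 36.8]
eef_rot: [3.141, 0.001, 1.816]
wrist_force: [-2.6, -11.0, 1.2]
finger_gap: 0.1
```

Emit:
drive_tool(steps=[{"delta_pos": [-1.4,5.8,0],"yaw": 0,"hand": 0},{"delta_pos": [0,0,0],"yaw": 0,"hand": 0}])

```text
clock: 8.93
eef_pos: [420.4, 70.4, 36.9]
eef_rot: [3.141, 0.003, 1.817]
wrist_force: [2.0, -17.8, -0.9]
finger_gap: 0.7
```

Emit:
drive_tool(steps=[{"delta_pos": [-0.9,3.8,0],"yaw": 0,"hand": 0},{"delta_pos": [0,0,0],"yaw": 0,"hand": 0}])

```text
clock: 9.1
eef_pos: [420.1, 71.7, 37.0]
eef_rot: [3.14, 0.007, 1.817]
wrist_force: [6.0, -46.7, -2.4]
finger_gap: 0.5
```

Emit:
drive_tool(steps=[{"delta_pos": [2.5,-10.2,0],"yaw": 0,"hand": 0},{"delta_pos": [2.5,-10.2,0],"yaw": 0,"hand": 0},{"delta_pos": [2.5,-10.2,0],"yaw": 0,"hand": 0},{"delta_pos": [2.5,-10.2,0],"yaw": 0,"hand": 0},{"delta_pos": [0,0,0],"yaw": 0,"hand": 0}])

```text
clock: 9.52
eef_pos: [429.8, 32.8, 36.4]
eef_rot: [3.14, 0.0, 1.814]
wrist_force: [0.1, 0.7, 0.1]
finger_gap: 0.3
```

```bash
python3 - <<'E'
from h import *
from cell import manip
s=manip.read_state(); print(s["clock"],s["eef_pos"],s["eef_rot"],s["finger_gap"],s["wrist_force"])
c=snap("wrist","7");crop(c,"w7",0,0,512,384,1.5)
crop(snap("top","7"),"t7",185,155,325,290,5)
E
```

```text
9.5167 [429.77403937  32.79736758  36.42053492] [3.14048939e+00 2.45366510e-04 1.81444098e+00] 0.31693176105353593 [0.05960465 0.70117098 0.13125257]
```

View pics/w7.png

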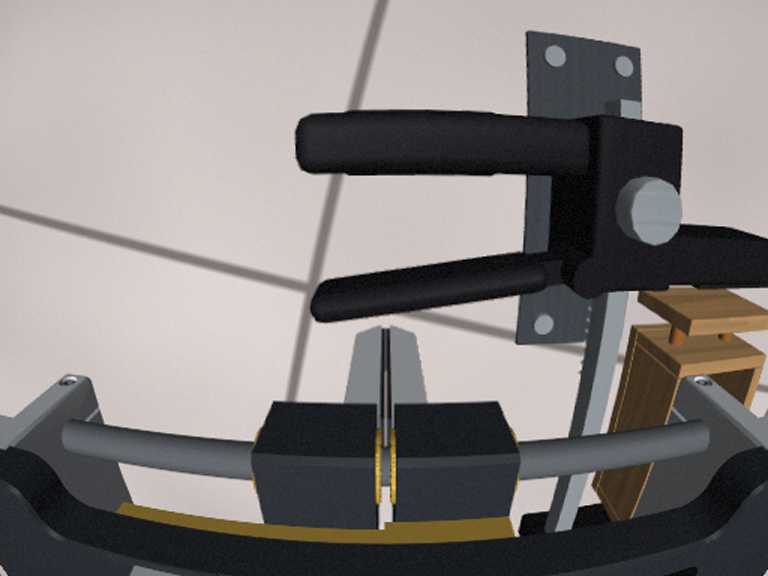

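View pics/t7.png

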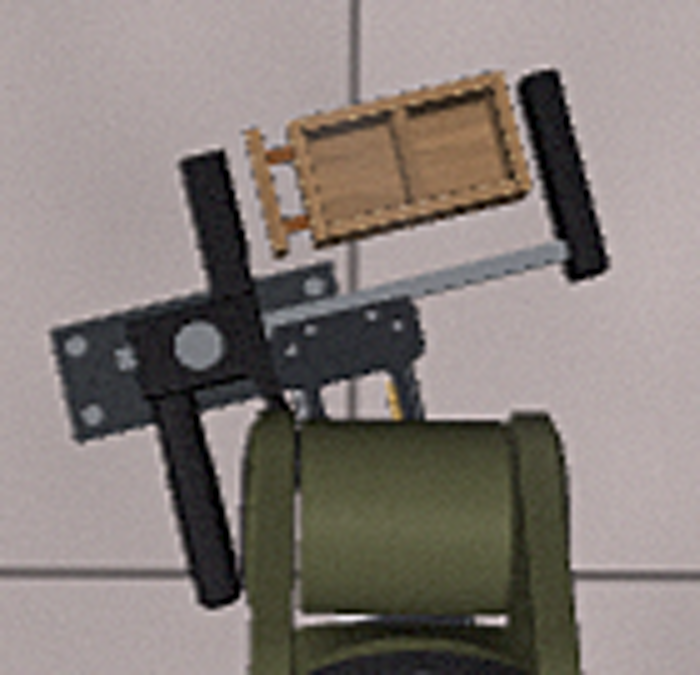

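Emit:
drive_tool(steps=[{"delta_pos": [-2.4,9.6,0],"yaw": 0,"hand": 0},{"delta_pos": [-2.4,9.6,0],"yaw": 0,"hand": 0},{"delta_pos": [-2.4,9.6,0],"yaw": 0,"hand": 0},{"delta_pos": [-2.2,9,0],"yaw": 0,"hand": 0},{"delta_pos": [0,0,0],"yaw": 0,"hand": 0}])

```text
clock: 10.03
eef_pos: [419.8, 71.0, 36.0]
eef_rot: [-3.142, 0.005, 1.818]
wrist_force: [5.2, -30.5, -2.9]
finger_gap: 0.7
```

Emit:
drive_tool(steps=[{"delta_pos": [2.4,-9.6,0],"yaw": 0,"hand": 0},{"delta_pos": [2.4,-9.6,0],"yaw": 0,"hand": 0},{"delta_pos": [2.4,-9.6,0],"yaw": 0,"hand": 0},{"delta_pos": [2.2,-9,0],"yaw": 0,"hand": 0},{"delta_pos": [0,0,0],"yaw": 0,"hand": 0}])

```text
clock: 10.45
eef_pos: [429.4, 33.0, 36.0]
eef_rot: [3.141, -0.0, 1.815]
wrist_force: [-0.3, 0.6, 0.2]
finger_gap: 0.7
```

Emit:
drive_tool(steps=[{"delta_pos": [-2.4,9.6,0],"yaw": 0,"hand": 0},{"delta_pos": [-2.4,9.6,0],"yaw": 0,"hand": 0},{"delta_pos": [-2.4,9.6,0],"yaw": 0,"hand": 0},{"delta_pos": [-2.2,9,0],"yaw": 0,"hand": 0},{"delta_pos": [0,0,0],"yaw": 0,"hand": 0}])

```text
clock: 10.87
eef_pos: [419.7, 71.0, 35.9]
eef_rot: [-3.141, 0.005, 1.818]
wrist_force: [5.1, -30.9, -3.1]
finger_gap: 0.3
```

Emit:
drive_tool(steps=[{"delta_pos": [2.4,-9.6,0],"yaw": 0,"hand": 0},{"delta_pos": [2.4,-9.6,0],"yaw": 0,"hand": 0},{"delta_pos": [2.4,-9.6,0],"yaw": 0,"hand": 0},{"delta_pos": [2.2,-9,0],"yaw": 0,"hand": 0},{"delta_pos": [0,0,0],"yaw": 0,"hand": 0}])

```text
clock: 11.28
eef_pos: [429.5, 33.0, 36.0]
eef_rot: [3.141, -0.0, 1.815]
wrist_force: [0.7, -0.1, 0.5]
finger_gap: 0.7
```

```bash
python3 - <<'E'
from h import *
from cell import manip
s=manip.read_state(); print(s["clock"],s["eef_pos"],s["eef_rot"],s["finger_gap"],s["wrist_force"])
crop(snap("top","8"),"t8",185,155,325,290,5)
E
```

```text
11.2833 [429.46200903  33.04275646  36.00048633] [ 3.14128710e+00 -4.54614446e-06  1.81455825e+00] 0.7184482849464586 [ 0.65928806 -0.05140374  0.49345187]
```

View pics/t8.png

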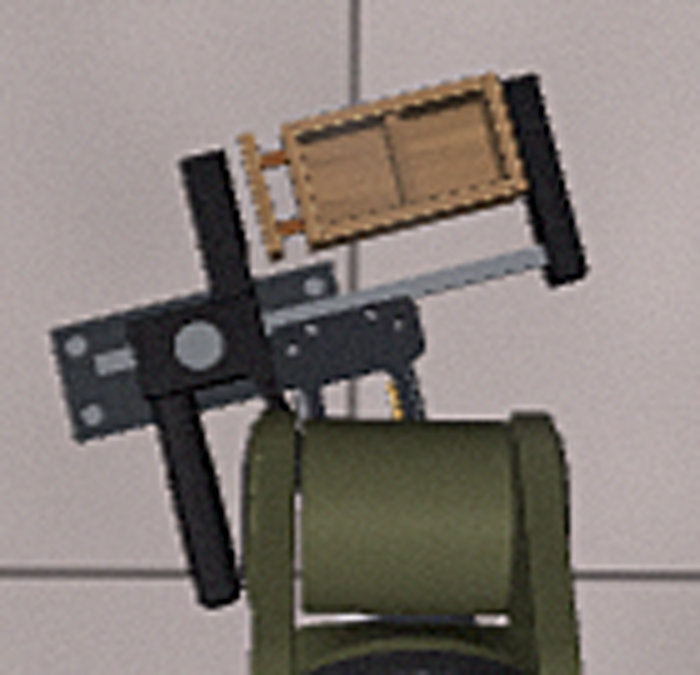

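```bash
python3 - <<'E'
from h import *
O=np.array([516.3,90.8]);ux=np.array([.2414,-.9704])
for n,(a,b) in {"0":((537,75),(627,262)),"7":((519,80),(608,268)),"8":((541,76),(588,275))}.items():
    c=load("top"+n)
    for u,v in (a,b): p=plane(c,184.5+u/5,154.5+v/5,46)[:2];print(n,(p-O)@ux)
# auto: profile of darkness along jaw mid (clamp y 75), z 46
for n in ["0","6","7","8"]:
    c=load("top"+n);g=cv2.cvtColor(c["frame"],cv2.COLOR_RGB2GRAY).astype(np.float32)
    uy=np.array([.9704,.2414]);out=[]
    for y in (20,26,):
        xs=np.arange(100,205,1.);pts=np.array([proj(c,[*(O+x*ux+y*uy),46]) for x in xs],np.float32)
        v=cv2.remap(g,pts[:,0].copy(),pts[:,1].copy(),cv2.INTER_LINEAR).ravel()
        d=xs[v<60];out.append((d.min(),d.max()) if len(d) else None)
    print(n,out)
E
```

```text
0 164.537921019113
0 185.00897887171445
7 155.06314230504015
7 175.0091424342723
8 166.37831679519414
8 164.40895014324929
0 [(np.float64(164.0), np.float64(184.0)), (np.float64(164.0), np.float64(184.0))]
6 [(np.float64(164.0), np.float64(184.0)), (np.float64(164.0), np.float64(184.0))]
7 [(np.float64(155.0), np.float64(174.0)), (np.float64(155.0), np.float64(175.0))]
8 [(np.float64(144.0), np.float64(164.0)), (np.float64(145.0), np.float64(164.0))]
```

```bash
python3 - <<'E'
from h import *
from cell import manip
c=snap("wrist","8");crop(c,"w8",0,0,512,384,1.5)
E
```

```text
(no output)
```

View pics/w8.png

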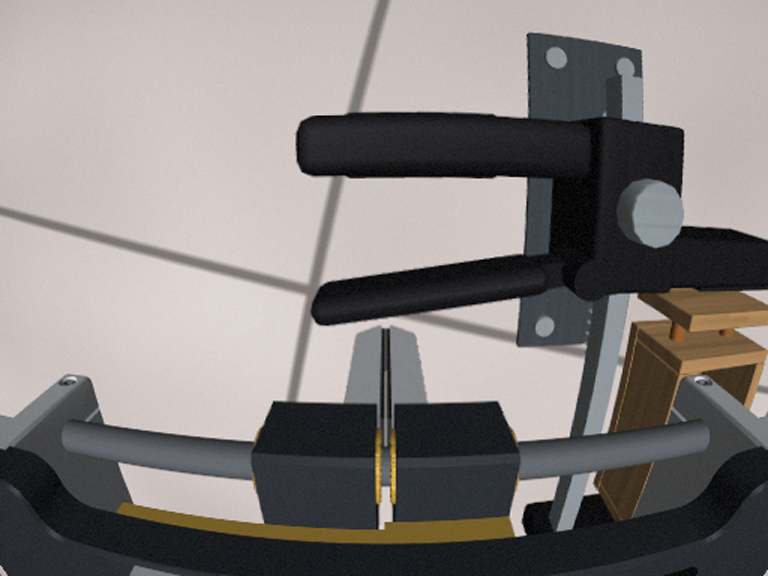

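Emit:
drive_tool(steps=[{"delta_pos": [-2.4,9.6,0],"yaw": 0,"hand": 0},{"delta_pos": [-2.4,9.6,0],"yaw": 0,"hand": 0},{"delta_pos": [-2.4,9.6,0],"yaw": 0,"hand": 0},{"delta_pos": [-2.2,9,0],"yaw": 0,"hand": 0},{"delta_pos": [0,0,0],"yaw": 0,"hand": 0}])

```text
clock: 11.8
eef_pos: [419.7, 70.9, 36.0]
eef_rot: [-3.141, 0.005, 1.818]
wrist_force: [4.6, -29.2, -2.5]
finger_gap: -0.0
```

```bash
python3 - <<'E'
from h import *
from cell import manip
s=manip.read_state(); print(s["clock"],s["eef_pos"],s["eef_rot"],s["finger_gap"],s["wrist_force"])
c=snap("wrist","9");crop(c,"w9",0,0,512,384,1.5)
crop(snap("top","9"),"t9",185,155,325,290,5)
E
```

```text
11.8 [419.70934804  70.94941314  35.96285787] [-3.14148955  0.00523313  1.81822836] -0.008730092497044725 [  4.61839842 -29.20692195  -2.52981251]
```

View pics/w9.png

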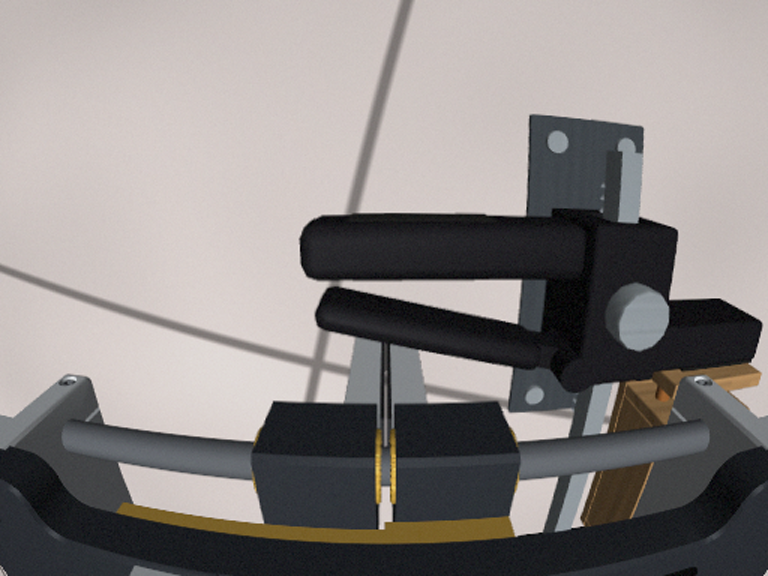

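View pics/t9.png

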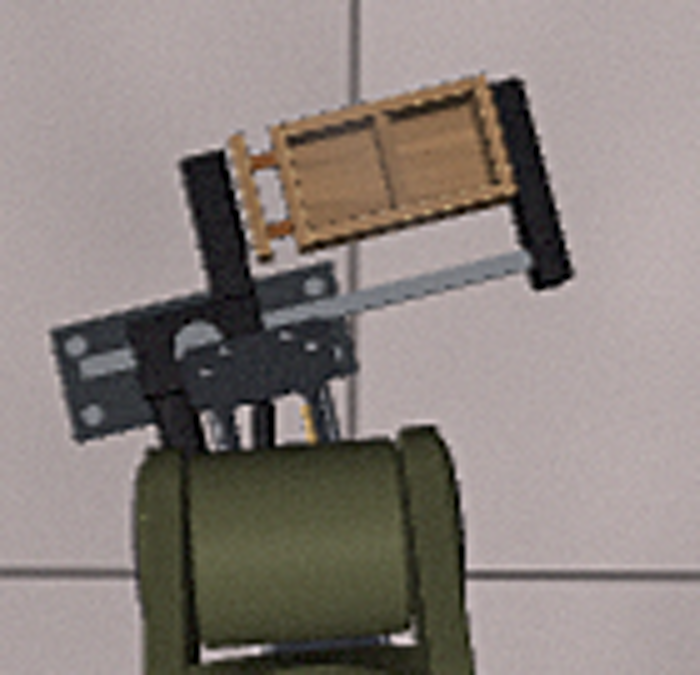

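Emit:
drive_tool(steps=[{"delta_pos": [2.4,-9.6,0],"yaw": 0,"hand": 0},{"delta_pos": [2.4,-9.6,0],"yaw": 0,"hand": 0},{"delta_pos": [2.4,-9.6,0],"yaw": 0,"hand": 0},{"delta_pos": [2.2,-9,0],"yaw": 0,"hand": 0},{"delta_pos": [0,0,0],"yaw": 0,"hand": 0}])

```text
clock: 12.32
eef_pos: [429.5, 33.0, 36.0]
eef_rot: [3.141, -0.0, 1.815]
wrist_force: [0.7, 1.2, 0.6]
finger_gap: 0.3
```

Emit:
drive_tool(steps=[{"delta_pos": [0,0,0],"yaw": 0,"hand": 0},{"delta_pos": [0,0,0],"yaw": 0,"hand": 0}])

```text
clock: 12.48
eef_pos: [429.0, 34.1, 35.9]
eef_rot: [-3.141, -0.0, 1.815]
wrist_force: [0.4, -0.2, 0.1]
finger_gap: 0.5
```

```bash
cat >> h.py <<'E'
def jaw(tag):
    c=snap("top",tag);crop(c,"t"+tag,185,155,325,290,5)
    O=np.array([516.3,90.8]);ux=np.array([.2414,-.9704]);uy=np.array([.9704,.2414])
    g=cv2.cvtColor(c["frame"],cv2.COLOR_RGB2GRAY).astype(np.float32)
    xs=np.arange(80,205,.5);pts=np.array([proj(c,[*(O+x*ux+23*uy),46]) for x in xs],np.float32)
    v=cv2.remap(g,pts[:,0].copy(),pts[:,1].copy(),cv2.INTER_LINEAR).ravel();d=xs[v<60]
    from cell import manip
    s=manip.read_state();print(s["clock"],"jaw back edge",d.max(), "closed",184.-d.max())
E
python3 -c "
from h import *
jaw('10')"
```

```text
12.5333 jaw back edge 158.5 closed 25.5
```

Emit:
drive_tool(steps=[{"delta_pos": [-2.4,9.6,0],"yaw": 0,"hand": 0},{"delta_pos": [-2.4,9.6,0],"yaw": 0,"hand": 0},{"delta_pos": [-2.4,9.6,0],"yaw": 0,"hand": 0},{"delta_pos": [-2.2,9,0],"yaw": 0,"hand": 0},{"delta_pos": [0,0,0],"yaw": 0,"hand": 0}])

```text
clock: 12.95
eef_pos: [419.8, 70.9, 36.0]
eef_rot: [-3.142, 0.005, 1.818]
wrist_force: [5.2, -29.4, -2.4]
finger_gap: 0.6
```

Emit:
drive_tool(steps=[{"delta_pos": [2.4,-9.6,0],"yaw": 0,"hand": 0},{"delta_pos": [2.4,-9.6,0],"yaw": 0,"hand": 0},{"delta_pos": [2.4,-9.6,0],"yaw": 0,"hand": 0},{"delta_pos": [2.2,-9,0],"yaw": 0,"hand": 0},{"delta_pos": [0,0,0],"yaw": 0,"hand": 0}])

```text
clock: 13.37
eef_pos: [429.5, 33.0, 36.0]
eef_rot: [3.141, 0.0, 1.814]
wrist_force: [-0.6, 0.2, 0.2]
finger_gap: 0.6
```

Emit:
drive_tool(steps=[{"delta_pos": [0,0,0],"yaw": 0,"hand": 0},{"delta_pos": [0,0,0],"yaw": 0,"hand": 0}])

```text
clock: 13.53
eef_pos: [429.0, 34.0, 35.9]
eef_rot: [-3.141, -0.0, 1.815]
wrist_force: [-0.1, 0.2, 0.2]
finger_gap: 0.4
```

```bash
python3 -c "
from h import *
jaw('11')"
```

```text
13.5833 jaw back edge 153.0 closed 31.0
```

View pics/t11.png

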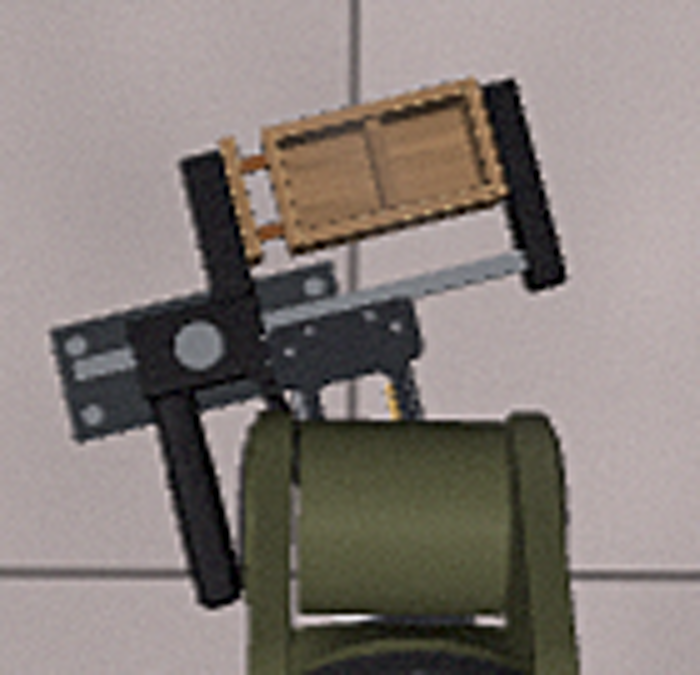

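Emit:
drive_tool(steps=[{"delta_pos": [-2.4,9.6,0],"yaw": 0,"hand": 0},{"delta_pos": [-2.4,9.6,0],"yaw": 0,"hand": 0},{"delta_pos": [-2.4,9.6,0],"yaw": 0,"hand": 0},{"delta_pos": [-2.2,8.8,0],"yaw": 0,"hand": 0},{"delta_pos": [0,0,0],"yaw": 0,"hand": 0}])

```text
clock: 14.0
eef_pos: [419.8, 70.8, 36.0]
eef_rot: [-3.142, 0.005, 1.818]
wrist_force: [5.0, -28.8, -3.1]
finger_gap: 0.4
```

```bash
python3 -c "
from h import *
jaw('12')"
```

```text
14.05 jaw back edge 146.5 closed 37.5
```

Emit:
drive_tool(steps=[{"delta_pos": [0,0,0],"yaw": 0,"hand": 0},{"delta_pos": [0,0,0],"yaw": 0,"hand": 0},{"delta_pos": [0,0,0],"yaw": 0,"hand": 0},{"delta_pos": [0,0,0],"yaw": 0,"hand": 0}])

```text
clock: 14.38
eef_pos: [419.8, 70.6, 35.9]
eef_rot: [-3.141, 0.003, 1.816]
wrist_force: [3.4, -23.5, -1.7]
finger_gap: 0.4
```

```bash
python3 -c "
from h import *
jaw('13')
crop(snap('wrist','13'),'w13',0,0,512,384,1.5)"
```

```text
14.4333 jaw back edge 147.0 closed 37.0
```

View pics/w13.png

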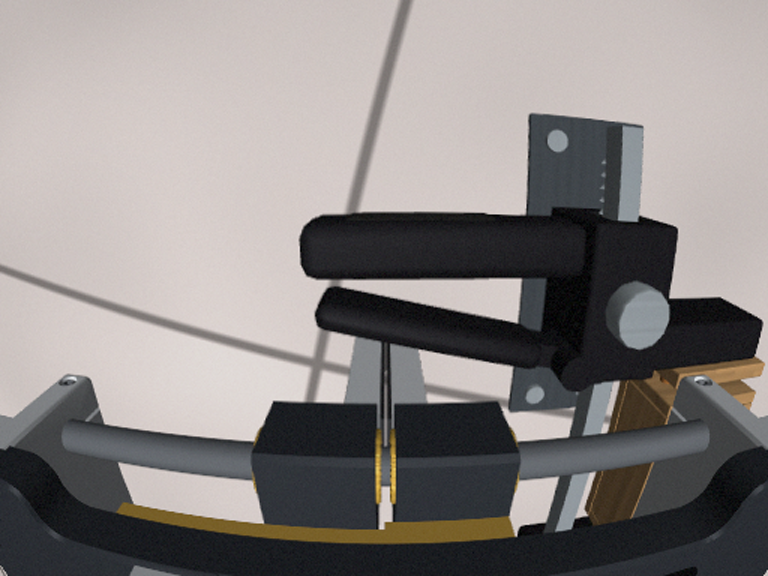

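```bash
python3 - <<'E'
from h import *
for n,pts in {"wrist6":[(345,262),(490,233)],"wrist7":[(318,300),(545,272)],"wrist8":[(318,303),(545,273)],"wrist9":[(320,305),(545,355)],"wrist13":[(320,305),(545,355)]}.items():
    c=load(n);a,b=[plane(c,u/1.5-.17,v/1.5-.17,44,True)[:2] for u,v in pts]
    d=a-b; ux=np.array([.2414,-.9704]);uy=np.array([.9704,.2414]); print(n,np.arctan2(d@ux,-d@uy))
E
```

```text
wrist6 0.2059627044384712
wrist7 0.12666993162541512
wrist8 0.13573479634252517
wrist9 -0.23735656969804633
wrist13 -0.239093552443779
```

Emit:
drive_tool(steps=[{"delta_pos": [2.4,-9.6,0],"yaw": 0,"hand": 0},{"delta_pos": [2.4,-9.6,0],"yaw": 0,"hand": 0},{"delta_pos": [2.4,-9.6,0],"yaw": 0,"hand": 0},{"delta_pos": [2.4,-9.6,0],"yaw": 0,"hand": 0},{"delta_pos": [2.3,-9.2,0],"yaw": 0,"hand": 0}])

```text
clock: 14.9
eef_pos: [431.8, 23.4, 36.0]
eef_rot: [3.141, -0.0, 1.816]
wrist_force: [0.2, -0.0, -0.4]
finger_gap: 0.4
```

Emit:
drive_tool(steps=[{"delta_pos": [0,0,0],"yaw": 0,"hand": 0},{"delta_pos": [0,0,0],"yaw": 0,"hand": 0}])

```text
clock: 15.07
eef_pos: [431.6, 23.5, 35.9]
eef_rot: [-3.142, -0.0, 1.814]
wrist_force: [-0.4, 0.0, 0.2]
finger_gap: 0.5
```

```bash
python3 -c "
from h import *
jaw('14')
crop(snap('wrist','14'),'w14',0,0,512,384,1.5)"
```

```text
15.1167 jaw back edge 148.0 closed 36.0
```

View pics/w14.png

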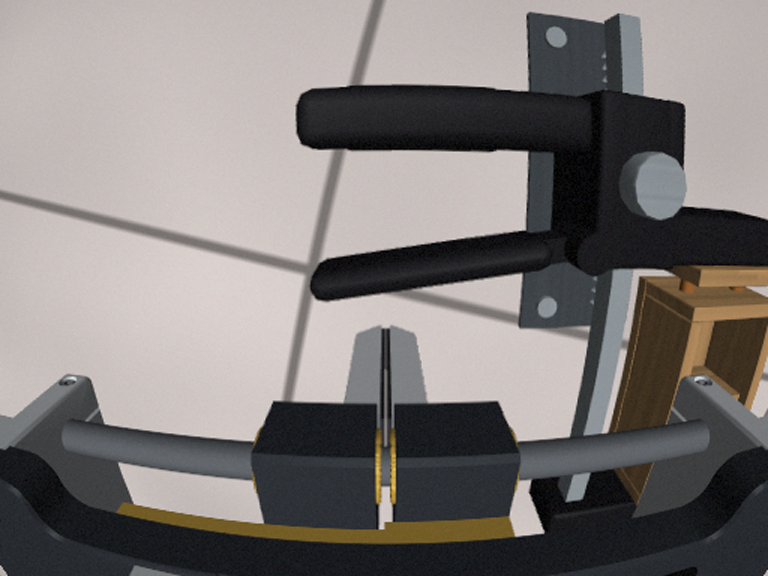

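View pics/t14.png

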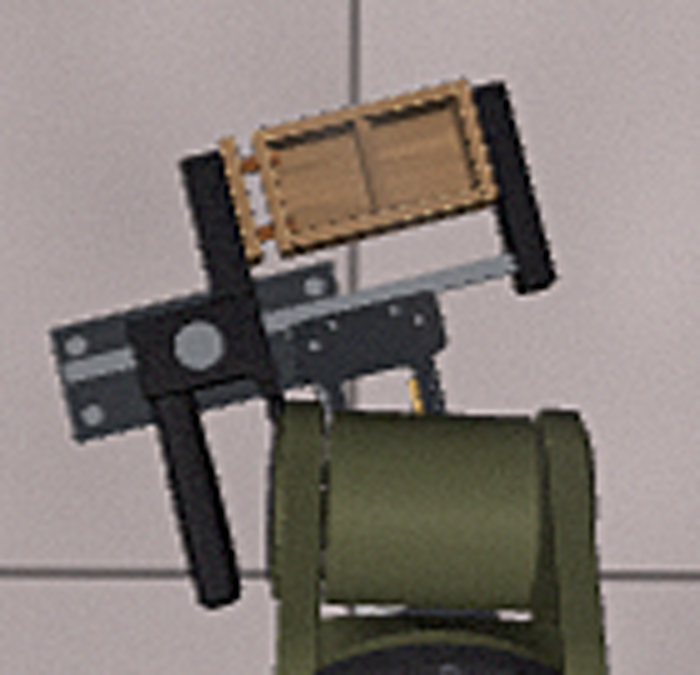

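Emit:
drive_tool(steps=[{"delta_pos": [-2.4,9.6,0],"yaw": 0,"hand": 0},{"delta_pos": [-2.4,9.6,0],"yaw": 0,"hand": 0},{"delta_pos": [-2.4,9.6,0],"yaw": 0,"hand": 0},{"delta_pos": [-2.4,9.6,0],"yaw": 0,"hand": 0},{"delta_pos": [-2.1,8.4,0],"yaw": 0,"hand": 0}])

```text
clock: 15.58
eef_pos: [419.6, 70.9, 35.9]
eef_rot: [-3.141, 0.002, 1.817]
wrist_force: [7.9, -31.6, -3.3]
finger_gap: 0.5
```

Emit:
drive_tool(steps=[{"delta_pos": [0,0,0],"yaw": 0,"hand": 0},{"delta_pos": [-0.2,0.7,0],"yaw": 0,"hand": 0},{"delta_pos": [0,0,0],"yaw": 0,"hand": 0}])

```text
clock: 15.83
eef_pos: [419.7, 70.6, 35.9]
eef_rot: [-3.141, 0.003, 1.817]
wrist_force: [3.4, -23.1, -1.3]
finger_gap: 0.2
```

```bash
python3 -c "
from h import *
jaw('15')"
```

```text
15.8833 jaw back edge 141.0 closed 43.0
```

Emit:
drive_tool(steps=[{"delta_pos": [2.4,-9.6,0],"yaw": 0,"hand": 0},{"delta_pos": [2.4,-9.6,0],"yaw": 0,"hand": 0},{"delta_pos": [2.4,-9.6,0],"yaw": 0,"hand": 0},{"delta_pos": [2.4,-9.6,0],"yaw": 0,"hand": 0},{"delta_pos": [2.3,-9.1,0],"yaw": 0,"hand": 0}])

```text
clock: 16.3
eef_pos: [431.8, 23.3, 36.0]
eef_rot: [3.142, -0.0, 1.816]
wrist_force: [0.3, 0.5, 0.1]
finger_gap: 0.8
```

Emit:
drive_tool(steps=[{"delta_pos": [0,0,0],"yaw": 0,"hand": 0},{"delta_pos": [0,0,0],"yaw": 0,"hand": 0}])

```text
clock: 16.47
eef_pos: [431.6, 23.5, 35.9]
eef_rot: [-3.142, -0.0, 1.814]
wrist_force: [1.3, -0.3, -1.3]
finger_gap: 0.1
```

```bash
python3 -c "
from h import *
jaw('16')"
```

```text
16.5167 jaw back edge 142.5 closed 41.5
```

View pics/t16.png

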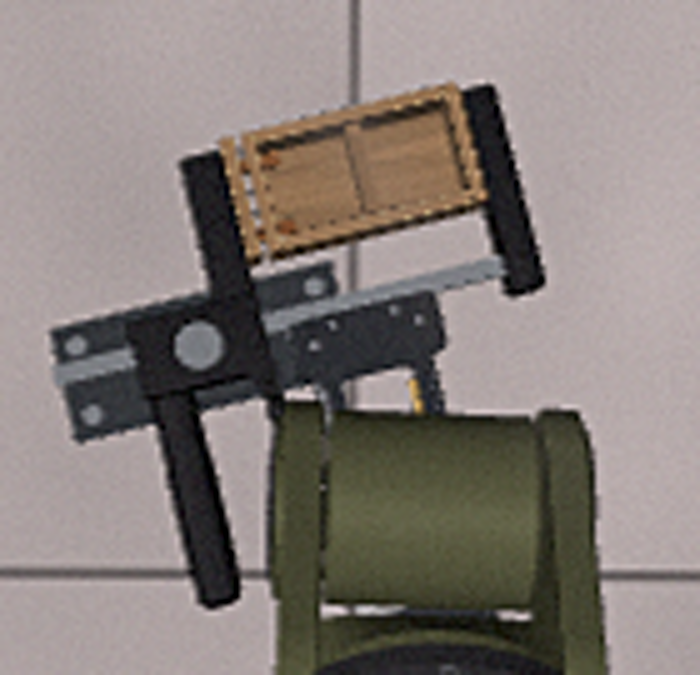

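Emit:
drive_tool(steps=[{"delta_pos": [-2.4,9.6,0],"yaw": 0,"hand": 0},{"delta_pos": [-2.4,9.6,0],"yaw": 0,"hand": 0},{"delta_pos": [-2.4,9.6,0],"yaw": 0,"hand": 0},{"delta_pos": [-1.2,4.8,0],"yaw": 0,"hand": 0}])

```text
clock: 16.85
eef_pos: [422.3, 58.6, 35.8]
eef_rot: [-3.14, 0.001, 1.817]
wrist_force: [-2.7, -14.4, 2.1]
finger_gap: 0.3
```

Emit:
drive_tool(steps=[{"delta_pos": [-1.2,4.8,0],"yaw": 0,"hand": 0}])

```text
clock: 16.93
eef_pos: [421.2, 62.6, 35.9]
eef_rot: [-3.14, 0.001, 1.817]
wrist_force: [-1.3, -14.7, 2.6]
finger_gap: 0.6
```

Emit:
drive_tool(steps=[{"delta_pos": [-1,4,0],"yaw": 0,"hand": 0}])

```text
clock: 17.02
eef_pos: [420.4, 66.3, 35.8]
eef_rot: [-3.14, 0.002, 1.817]
wrist_force: [0.0, -18.7, 0.3]
finger_gap: 0.8
```

Emit:
drive_tool(steps=[{"delta_pos": [-0.7,2.8,0],"yaw": 0,"hand": 0}])

```text
clock: 17.1
eef_pos: [419.9, 68.9, 35.9]
eef_rot: [-3.141, 0.002, 1.817]
wrist_force: [1.1, -21.3, -0.7]
finger_gap: 0.5
```

Emit:
drive_tool(steps=[{"delta_pos": [-0.4,1.5,0],"yaw": 0,"hand": 0},{"delta_pos": [0,0,0],"yaw": 0,"hand": 0}])

```text
clock: 17.27
eef_pos: [419.8, 70.0, 35.9]
eef_rot: [-3.141, 0.003, 1.817]
wrist_force: [1.6, -22.2, -1.7]
finger_gap: 0.6
```

```bash
python3 -c "
from h import *
jaw('17');crop(snap('scene','17'),'s17',180,140,330,260,5)"
```

```text
17.3167 jaw back edge 137.5 closed 46.5
```

View pics/t17.png

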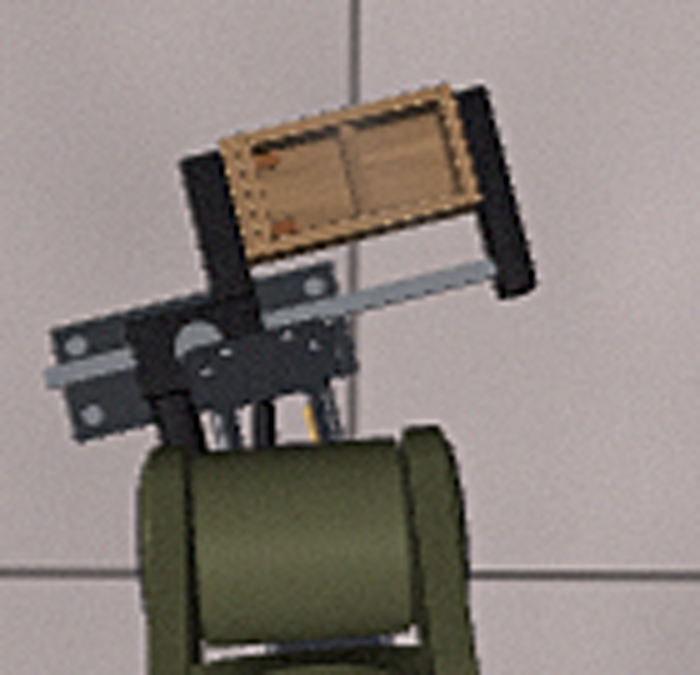

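Emit:
drive_tool(steps=[{"delta_pos": [-0.2,0.8,0],"yaw": 0,"hand": 0},{"delta_pos": [0,0,0],"yaw": 0,"hand": 0}])

```text
clock: 17.53
eef_pos: [419.7, 70.4, 35.9]
eef_rot: [-3.141, 0.003, 1.817]
wrist_force: [2.4, -22.9, -1.0]
finger_gap: 0.3
```

Emit:
drive_tool(steps=[{"delta_pos": [2.4,-9.6,0],"yaw": 0,"hand": 0},{"delta_pos": [2.4,-9.6,0],"yaw": 0,"hand": 0},{"delta_pos": [2.4,-9.6,0],"yaw": 0,"hand": 0},{"delta_pos": [2.4,-9.6,0],"yaw": 0,"hand": 0},{"delta_pos": [2.3,-8.9,0],"yaw": 0,"hand": 0}])

```text
clock: 17.95
eef_pos: [431.7, 23.7, 36.0]
eef_rot: [3.142, -0.0, 1.816]
wrist_force: [-0.3, -0.4, 0.8]
finger_gap: 0.1
```

Emit:
drive_tool(steps=[{"delta_pos": [0,0,0],"yaw": 0,"hand": 0},{"delta_pos": [0,0,0],"yaw": 0,"hand": 0}])

```text
clock: 18.12
eef_pos: [431.6, 23.9, 35.9]
eef_rot: [-3.141, -0.0, 1.814]
wrist_force: [-0.2, 0.1, -0.5]
finger_gap: 0.5
```

```bash
python3 -c "
from h import *
jaw('18');crop(load('top18'),'t18b',220,165,300,215,9);crop(snap('wrist','18'),'w18',0,0,512,384,1.5)"
```

```text
18.1667 jaw back edge 142.5 closed 41.5
```

View pics/t18b.png

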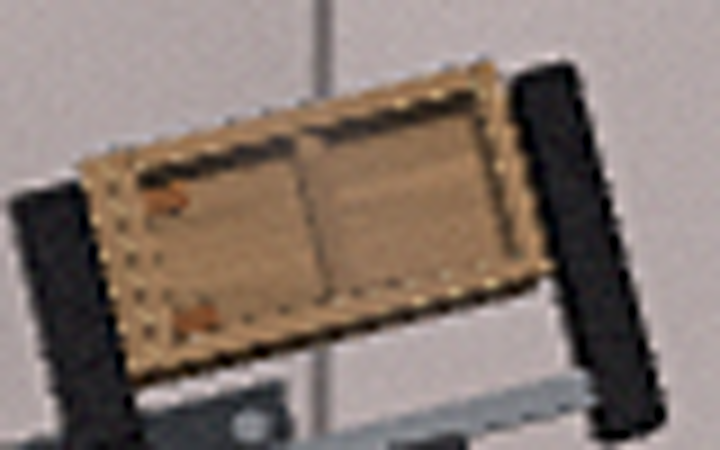

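View pics/w18.png

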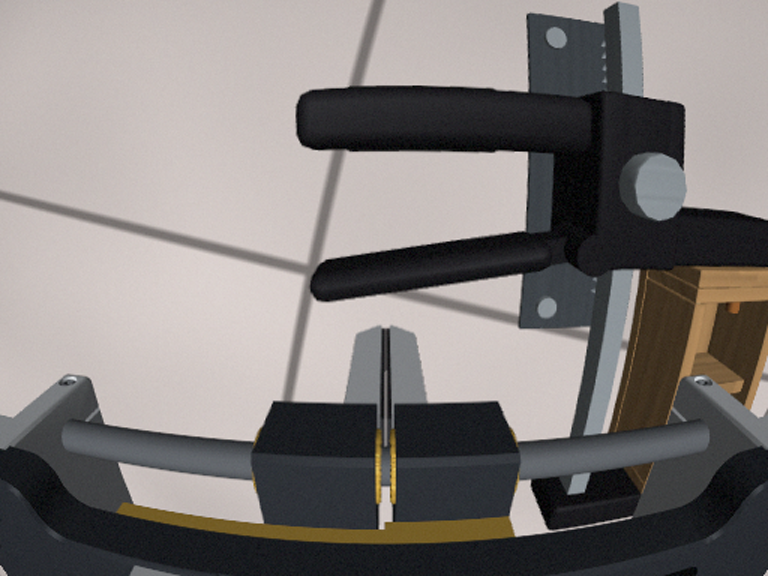

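Emit:
drive_tool(steps=[{"delta_pos": [-2.4,9.6,0],"yaw": 0,"hand": 0},{"delta_pos": [-2.4,9.6,0],"yaw": 0,"hand": 0},{"delta_pos": [-2.4,9.6,0],"yaw": 0,"hand": 0},{"delta_pos": [-2.4,9.6,0],"yaw": 0,"hand": 0},{"delta_pos": [0,0,0],"yaw": 0,"hand": 0}])

```text
clock: 18.63
eef_pos: [421.0, 63.8, 35.8]
eef_rot: [-3.14, 0.001, 1.817]
wrist_force: [-3.2, -10.4, 0.6]
finger_gap: 0.5
```

Emit:
drive_tool(steps=[{"delta_pos": [-1.2,4.8,0],"yaw": 0,"hand": 0},{"delta_pos": [-0.7,3,0],"yaw": 0,"hand": 0},{"delta_pos": [0,0,0],"yaw": 0,"hand": 0}])

```text
clock: 18.88
eef_pos: [419.9, 69.9, 35.9]
eef_rot: [-3.141, 0.003, 1.817]
wrist_force: [2.3, -22.3, -0.8]
finger_gap: 0.2
```

Emit:
drive_tool(steps=[{"delta_pos": [-0.3,1.2,0],"yaw": 0,"hand": 0},{"delta_pos": [0,0,0],"yaw": 0,"hand": 0}])

```text
clock: 19.05
eef_pos: [419.8, 70.5, 35.9]
eef_rot: [-3.141, 0.003, 1.817]
wrist_force: [2.3, -25.7, -1.5]
finger_gap: 0.5
```

```bash
python3 -c "
from h import *
jaw('19');crop(load('top19'),'t19b',220,165,300,215,9)
crop(snap('scene','19'),'s19b',225,190,300,245,9)"
```

```text
19.1 jaw back edge 137.5 closed 46.5
```

View pics/t19b.png

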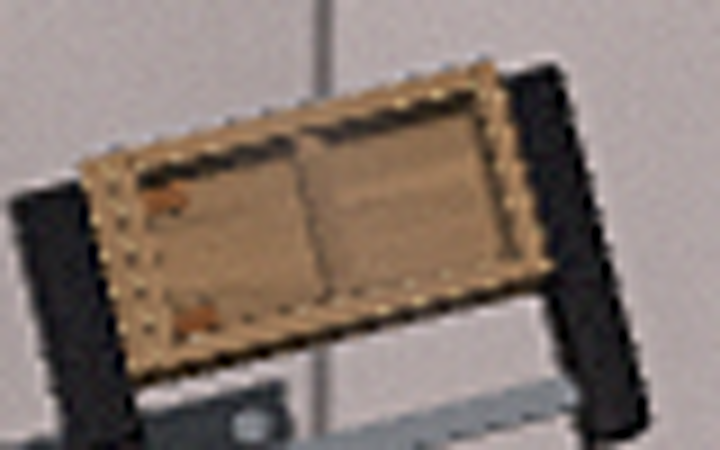

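View pics/s19b.png

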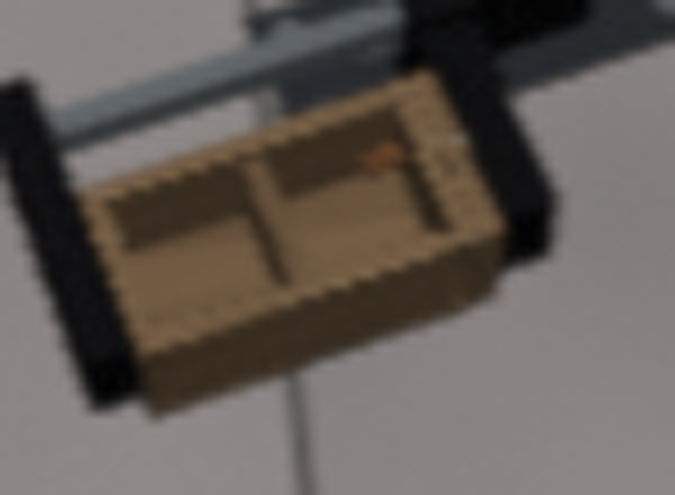

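```bash
python3 - <<'E'
from h import *
c=load("top19");f=lambda u,v:plane(c,219.5+u/9,164.5+v/9,50)[:2]
O=np.array([516.3,90.8]);ux=np.array([.2414,-.9704]);uy=np.array([.9704,.2414])
for a in [(80,165),(492,62),(553,270),(128,380)]: p=f(*a)-O; print(p@ux,p@uy)
# line profiles along x at several y on rim walls (z=50): saturation/brightness
for n in ("top16","top18","top19"):
    c=load(n)
    for y in (38,66,92.5):
        xs=np.arange(-3,30,1.5);pts=np.array([proj(c,[*(O+x*ux+y*uy),50]) for x in xs],np.float32)
        v=cv2.remap(c["frame"],pts[:,0].copy(),pts[:,1].copy(),cv2.INTER_LINEAR)[:,0,:]
        print(n,y,[int(q.sum()/3) for q in v], [int(q[0])-int(q[2]) for q in v])
E
```

```text
1.127865614533079 94.24165314512044
119.35740223732117 95.89126049050775
121.71984223715404 35.280925301352504
0.3138829327008688 32.91639321490899
top16 38 [29, 18, 22, 91, 120, 114, 118, 128, 150, 144, 125, 118, 115, 124, 131, 135, 131, 122, 122, 123, 121, 120] [-8, -11, -1, 42, 63, 65, 70, 73, 33, 15, 32, 53, 70, 69, 67, 65, 63, 65, 66, 69, 67, 67]
top16 66 [21, 7, 38, 83, 103, 110, 108, 106, 98, 95, 99, 107, 112, 119, 97, 84, 101, 110, 113, 113, 113, 113] [-8, -13, 11, 42, 57, 64, 66, 46, 18, 11, 23, 53, 64, 69, 57, 48, 57, 62, 63, 65, 66, 65]
top16 92.5 [185, 167, 146, 127, 115, 112, 116, 127, 155, 161, 136, 120, 110, 122, 130, 121, 116, 115, 117, 118, 118, 115] [9, 11, 19, 47, 65, 71, 74, 68, 31, 18, 38, 55, 71, 70, 68, 68, 69, 69, 70, 69, 70, 72]
top18 38 [36, 18, 19, 91, 122, 119, 122, 126, 134, 133, 124, 117, 108, 110, 114, 121, 125, 125, 122, 120, 123, 124] [-5, -6, 4, 45, 64, 63, 68, 73, 69, 67, 67, 66, 63, 62, 63, 63, 63, 67, 66, 67, 67, 67]
top18 66 [24, 12, 37, 79, 103, 112, 114, 97, 78, 97, 111, 120, 115, 108, 114, 115, 115, 115, 114, 113, 114, 116] [-5, -8, 15, 44, 57
[... 194 characters left out ...]
, 12, 19, 45, 62, 70, 71, 67, 66, 67, 69, 66, 60, 64, 66, 67, 69, 70, 69, 68, 67, 68]
top19 38 [24, 15, 21, 90, 118, 116, 120, 126, 132, 131, 124, 116, 105, 107, 112, 118, 123, 124, 123, 121, 121, 121] [-8, -8, 0, 42, 63, 64, 67, 68, 67, 66, 66, 65, 61, 62, 64, 63, 62, 63, 64, 65, 66, 66]
top19 66 [24, 8, 35, 78, 102, 111, 110, 93, 77, 96, 112, 123, 116, 105, 109, 111, 114, 114, 114, 113, 112, 112] [-7, -10, 17, 46, 56, 61, 65, 53, 40, 51, 62, 69, 66, 61, 63, 65, 65, 64, 61, 62, 64, 62]
top19 92.5 [179, 166, 149, 128, 114, 106, 115, 129, 120, 114, 114, 105, 90, 100, 108, 115, 117, 115, 115, 117, 119, 116] [9, 11, 19, 46, 64, 70, 70, 66, 65, 67, 69, 65, 58, 62, 66, 66, 68, 70, 70, 69, 67, 67]
```

Emit:
drive_tool(steps=[{"delta_pos": [2.4,-9.6,0],"yaw": 0,"hand": 0},{"delta_pos": [2.4,-9.6,0],"yaw": 0,"hand": 0},{"delta_pos": [2.4,-9.6,0],"yaw": 0,"hand": 0},{"delta_pos": [2.4,-9.6,0],"yaw": 0,"hand": 0},{"delta_pos": [2.2,-9,10],"yaw": 0,"hand": 0}])

```text
clock: 19.57
eef_pos: [430.9, 23.9, 44.9]
eef_rot: [-3.139, -0.001, 1.816]
wrist_force: [-0.8, 0.3, 0.6]
finger_gap: 0.2
```

Emit:
drive_tool(steps=[{"delta_pos": [0,0,30],"yaw": 0,"hand": 0},{"delta_pos": [0,0,40],"yaw": 0,"hand": 0},{"delta_pos": [20,0,30],"yaw": 0,"hand": 0},{"delta_pos": [38,0,0],"yaw": 0,"hand": 0},{"delta_pos": [38,0,0],"yaw": 0,"hand": 0}])

```text
clock: 19.98
eef_pos: [529.6, 24.3, 148.6]
eef_rot: [3.137, 0.001, 1.816]
wrist_force: [0.7, -0.1, 0.4]
finger_gap: 0.5
```

Emit:
drive_tool(steps=[{"delta_pos": [38,0,0],"yaw": 0,"hand": 0},{"delta_pos": [20,0,0],"yaw": 0,"hand": 0},{"delta_pos": [0,0,0],"yaw": 0,"hand": 0}])

```text
clock: 20.23
eef_pos: [588.1, 24.1, 145.1]
eef_rot: [3.142, -0.0, 1.815]
wrist_force: [-1.1, 0.8, -1.3]
finger_gap: 0.2
```

```bash
python3 -c "
from h import *
crop(snap('wrist','20'),'w20',130,0,430,230,2.6)
from cell import manip
s=manip.read_state(); print(s['clock'],s['eef_pos'])"
```

```text
20.2833 [586.31500314  24.21973113 144.94115303]
```

View pics/w20.png

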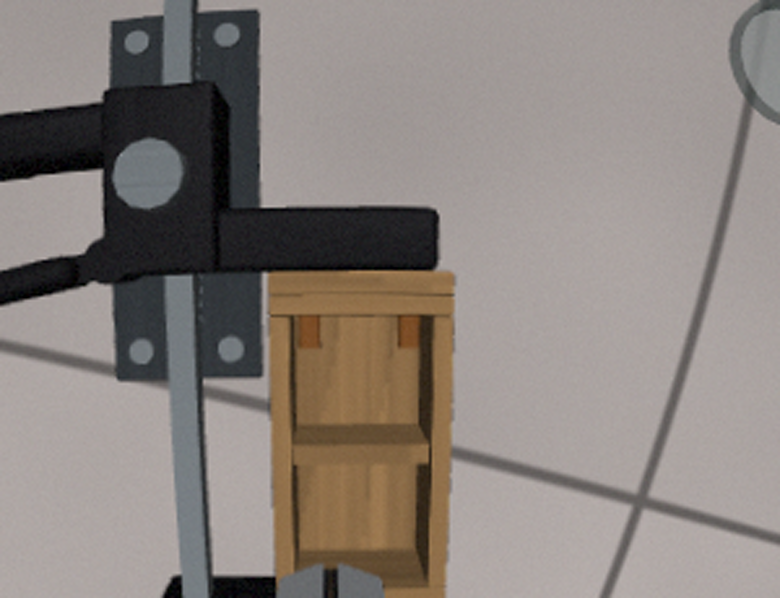

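```bash
python3 -c "
from h import *
c=load('wrist20');t=load('top0')
a=(129.7+148/2.6,-.3+173/2.6)
print(plane(c,*a,65,True),tri([ray(c,*a,True),ray(t,184.5+199/5,154.5+345/5)]),tri([ray(c,*a,True),ray(load('wrist6'),557/1.5-.17,189/1.5-.17,True),ray(t,184.5+199/5,154.5+345/5)]))"
```

```text
[505.58579437 121.95352753  65.        ] (array([505.82983235, 121.1474558 ,  66.14169011]), [np.float64(0.7238870964466542), np.float64(0.7238870964466398)]) (array([505.2040041 , 121.64156977,  61.85613216]), [np.float64(0.6811846233054527), np.float64(0.6366066690639106), np.float64(1.2872705876008745)])
```

Emit:
drive_tool(steps=[{"delta_pos": [-24,29,0],"yaw": 0,"hand": 0},{"delta_pos": [-24,29,0],"yaw": 0,"hand": 0},{"delta_pos": [-24,29,-10],"yaw": 0,"hand": 0},{"delta_pos": [-8.5,10,-15],"yaw": 0,"hand": 0},{"delta_pos": [0,0,-20],"yaw": 0,"hand": 0}])

```text
clock: 20.7
eef_pos: [503.0, 123.3, 101.8]
eef_rot: [3.14, -0.0, 1.818]
wrist_force: [0.8, 0.4, -1.0]
finger_gap: 0.8
```

Emit:
drive_tool(steps=[{"delta_pos": [0,0,0],"yaw": 0,"hand": 0},{"delta_pos": [0,0,0],"yaw": 0,"hand": 0}])

```text
clock: 20.87
eef_pos: [504.3, 120.9, 100.9]
eef_rot: [-3.14, -0.0, 1.816]
wrist_force: [0.3, -0.1, 0.7]
finger_gap: 0.3
```

Emit:
drive_tool(steps=[{"delta_pos": [1,0.8,-10],"yaw": 0,"hand": 0},{"delta_pos": [0,0,-8],"yaw": 0,"hand": 0},{"delta_pos": [0,0,-3],"yaw": 0,"hand": 0},{"delta_pos": [0,0,0],"yaw": 0,"hand": 0}])

```text
clock: 21.2
eef_pos: [506.3, 121.6, 79.6]
eef_rot: [-3.142, -0.0, 1.815]
wrist_force: [0.8, 0.3, 3.2]
finger_gap: 0.1
```

Emit:
drive_tool(steps=[{"delta_pos": [0,0,-4],"yaw": 0,"hand": 0},{"delta_pos": [0,0,-3],"yaw": 0,"hand": 0},{"delta_pos": [0,0,0],"yaw": 0,"hand": 0}])

```text
clock: 21.45
eef_pos: [506.4, 121.8, 73.4]
eef_rot: [3.141, 0.0, 1.815]
wrist_force: [-1.4, -0.0, 6.2]
finger_gap: 0.5
```

Emit:
drive_tool(steps=[{"delta_pos": [0,0,-1],"yaw": 0,"hand": 0},{"delta_pos": [0,0,-0.6],"yaw": 0,"hand": 0},{"delta_pos": [0,0,0],"yaw": 0,"hand": 0}])

```text
clock: 21.7
eef_pos: [506.8, 121.9, 73.0]
eef_rot: [3.14, 0.0, 1.815]
wrist_force: [-6.0, -1.3, 20.3]
finger_gap: 0.3
```

Emit:
drive_tool(steps=[{"delta_pos": [0,0,0],"yaw": 0,"hand": 0},{"delta_pos": [0,0,0],"yaw": 0,"hand": 0},{"delta_pos": [0,0,0],"yaw": 0,"hand": 0},{"delta_pos": [0,0,0],"yaw": 0,"hand": 0},{"delta_pos": [0,0,0],"yaw": 0,"hand": 0}])

```text
clock: 22.12
eef_pos: [506.8, 121.9, 73.0]
eef_rot: [3.14, 0.0, 1.815]
wrist_force: [-4.7, -0.7, 20.6]
finger_gap: 0.3
```

```bash
python3 -c "
from h import *
jaw('21')
crop(snap('scene','21'),'s21',180,140,330,260,5)"
```

```text
22.1667 jaw back edge 184.5 closed -0.5
```

View pics/t21.png

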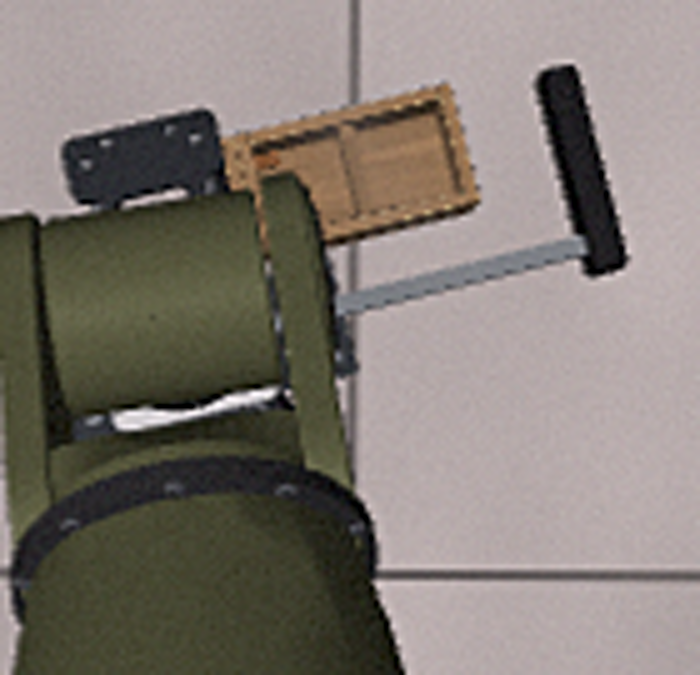

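Jaw is fully open with the button held down. I'll hold it a moment more, then lift away.

Emit:
drive_tool(steps=[{"delta_pos": [0,0,0],"yaw": 0,"hand": 0},{"delta_pos": [0,0,0],"yaw": 0,"hand": 0},{"delta_pos": [0,0,0],"yaw": 0,"hand": 0},{"delta_pos": [0,0,0],"yaw": 0,"hand": 0}])

```text
clock: 22.55
eef_pos: [506.8, 121.8, 73.0]
eef_rot: [3.14, 0.0, 1.815]
wrist_force: [-5.7, -0.6, 20.2]
finger_gap: 0.4
```

Emit:
drive_tool(steps=[{"delta_pos": [0,0,8],"yaw": 0,"hand": 0},{"delta_pos": [0,0,20],"yaw": 0,"hand": 0},{"delta_pos": [0,0,35],"yaw": 0,"hand": 0},{"delta_pos": [0,0,35],"yaw": 0,"hand": 0},{"delta_pos": [0,0,0],"yaw": 0,"hand": 0}])

```text
clock: 22.97
eef_pos: [508.2, 122.1, 175.5]
eef_rot: [3.133, 0.001, 1.815]
wrist_force: [0.6, -1.3, 1.0]
finger_gap: 0.5
```

Emit:
drive_tool(steps=[{"delta_pos": [-20,-30,0],"yaw": 0,"hand": 0},{"delta_pos": [-20,-30,0],"yaw": 0,"hand": 0},{"delta_pos": [-20,-30,0],"yaw": 0,"hand": 0},{"delta_pos": [-10,-20,0],"yaw": 0,"hand": 0},{"delta_pos": [0,0,0],"yaw": 0,"hand": 0}])

```text
clock: 23.38
eef_pos: [434.5, 9.3, 169.3]
eef_rot: [-3.141, 0.0, 1.813]
wrist_force: [0.6, 0.1, 0.5]
finger_gap: 0.7
```

Emit:
drive_tool(steps=[{"delta_pos": [0,0,0],"yaw": 0,"hand": 0},{"delta_pos": [0,0,0],"yaw": 0,"hand": 0}])

```text
clock: 23.55
eef_pos: [436.4, 12.1, 169.3]
eef_rot: [3.141, -0.0, 1.815]
wrist_force: [0.3, 0.8, -0.0]
finger_gap: 0.5
```

```bash
python3 -c "
from h import *
jaw('22')
snap('scene','22');snap('wrist','22')
from cell import manip
print(manip.read_state()['wrist_force'])"
```

```text
23.6 jaw back edge 184.5 closed -0.5
[ 0.13315245 -0.53038179  0.68244202]
```

View pics/top22.png

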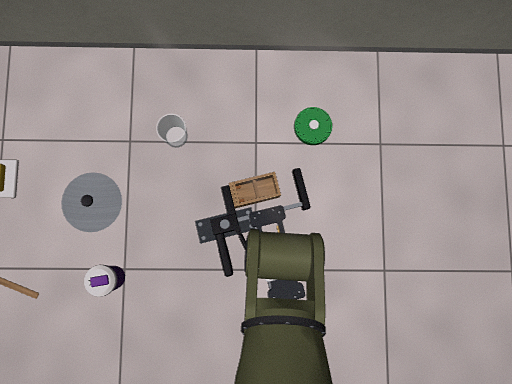

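View pics/t22.png

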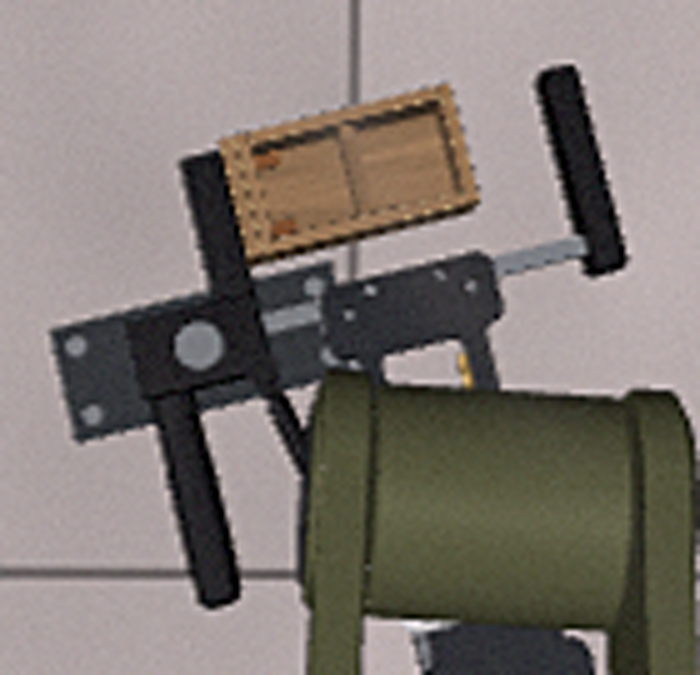

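View pics/wrist22.png

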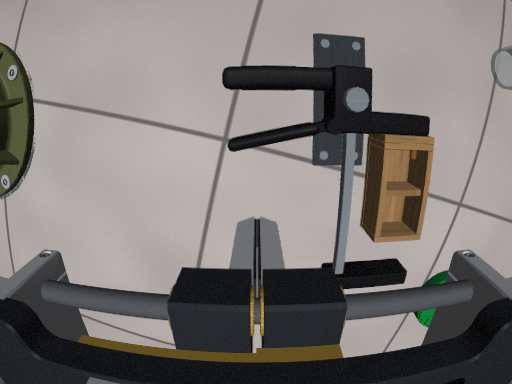

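The jaws are fully open and the panel is closed. The caddy is standing between the jaws, the other things haven't moved, and the robot is touching nothing, so I'm handing in.

```bash
python3 -c "
from cell import manip
print(manip.sign_off())"
```

```text
the job is handed in; nothing more can be done
None
```

The job is done and handed in at about 23.6 s. I stood the caddy between the jaws with its panel towards the head jaw and let go. After 9 pumps of the trigger I pressed the release and held it down about 1 s, until the sliding jaw was fully open.

**Last checks:**
- **Panel:** the wrist and top views show no gap, only a thin seam line between panel and box.
- **Sliding jaw:** it measured back at its start position, to within 0.5 mm.
- **Caddy and the rest:** the caddy stands upright between the open jaws. The lid, cup, jar and pill box look unmoved in the top view. The robot touches nothing.

**What did not go as described:**
- **Pump travel:** most pumps kept only about 5.5 mm (one ratchet tooth), not 11 mm, so it took more pumps than planned.
- **Last two pumps:** these reached the same jaw position, about 46.5 mm by my measure (45 mm expected), without catching another tooth. I took that as the stall with the panel home, because the trigger force itself did not clearly mark it.
- **Trigger force:** on the first pump the closed fingertips pushed the trigger against its stop with about 47 N. That is above the 40 N figure given for the arm and the gripper's body. I kept the later pumps near 33 N or below.

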